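Square up a circuit panel and lock it under a squeeze-tab keeper

TASK

The etched circuit panel is lying crooked in its holding plate, under a keeper that locks by two orange tabs. Squeeze the tabs and swing the keeper fully open until the tabs spring out and lock it there, slide the panel round by pushing its free corner, without lifting it, until its edge lies flush against both brass pins, and set the small white-topped block flat on the panel's green square. Then squeeze the tabs again, swing the keeper back fully over the block until it locks, let everything go, and leave the bottle, the plastic case and the brush where they are.

Things in the scene. Friction and masses are not known exactly. Their poses are not given: they have to be found in the camera images.
- fixture: Fixed dark blue-grey metal plate. Origin at bench level, z up; it spans x -109 to +81, y -109 to +117 mm, flat top at z 12 mm. Two brass pins, 8 mm dia., tops at z 26 mm, stand at x -24 and x +40, y +34 mm: the panel's long edge lies on y = +30 mm when flush with both. A like steel end stop stands at x -70, y +19 mm. The keeper turns about the vertical at x 0, y +78 mm on a 72 mm base.
- keeper_grip (a point): Point on the keeper's axis, 65 mm above the bench, midway between its two orange tabs. Turns with the keeper: x axis runs through both tabs, -y along the arm, z up. Tabs: upright paddles 24 mm wide, 50 to 78 mm above the bench, outer faces 52 mm apart, 40 mm when fully squeezed (springs 3 N out, 7 N in). Locked at both ends of the turn unless both tabs are squeezed over 4 mm each.
- keeper_tip (a point): Underside of the keeper's flat grey arm near its dark rubber end, 70 mm from the turning axis. The arm is 16 mm wide, reaches 84 mm from the axis and lies 40 to 48 mm above the bench, just below the tabs; it passes 2 mm above the block once that is on the panel. Axes as keeper_grip.
- keeper (a joint): Angle of the keeper in rad: 0 = shut and locked, arm along the fixture's -y, across the panel (the start); 1.3 = fully open and locked, swung anticlockwise seen from above, arm nearly along the fixture's +x. Stops at both ends, light friction. The tabs catch if let go within 0.05 rad of either end.
- tab_a (a joint): Inward travel in m of the tab on the +x side of keeper_grip: 0 = sprung out, 0.006 = fully squeezed. Out at an end position means locked.
- tab_b (a joint): The same for the tab on the -x side.
- panel: White wooden board with copper circuits, 110 x 88 x 10 mm, about 160 g, loose on the fixture's top. Origin: underside of the corner next to the pin at fixture x -24; it spans x 0 to +110, y -88 to 0 mm. Starts turned 0.25 to 0.42 rad clockwise from above. When square its axes are parallel to the fixture's, edge y = 0 touches both pins, origin near x -55, y +30 mm in the fixture's frame.
- panel_push (a point): The panel's free corner, diagonally opposite its origin corner (panel x +110, y -88 mm), at half its thickness. Pushing the long edge y = -88 mm close to this corner towards the fixture's +y turns the panel while its opposite corner bears on the pin. Pushing on at fixture x over +40 mm once the other pin is met turns it too far; a push between the pins seats it on both.
- panel_mark (a point): Centre of the green 30 mm square on the panel's top face (panel x +55, y -16, z 10 mm), where the block goes. When the panel is square it is below the shut keeper's arm.
- block: Loose wooden pad block with a white top, 26 x 26 mm, 16 mm tall, about 25 g, upright on the bench. Origin: centre of its underside; x and y axes along its sides.
- bottle: Bystander: amber bottle with a white cap, 48 mm dia., 105 mm tall, standing. Origin: centre of its underside. It must stay where it stands.
- case: Bystander: flat pale plastic case with a pink stripe, 80 x 50 mm, 18 mm tall. Origin: centre of its underside. It must stay.
- brush: Bystander: thin paint brush, 150 mm long, 8 mm thick, lying on the bench. Origin: middle of its underside; x axis along it. It must stay.
Things that resemble listed ones, but are neither listed nor needed, are in the scene too. Of the things that look like the panel, the larger one is meant. Of the things shaped like the block, the wooden one is meant.

How it is judged:
On the way, in this order (a step that is already met when the one before it is completed fails the run):
1. the keeper is fully open and locked there, both tabs out (value of joint keeper above 1.2 rad and value of joint each of tab_a, tab_b below 0.002 m), for 0.2 s.
2. the panel lies square against both pins, the keeper still open (value of joint keeper above 1.2 rad and angle between the x axis of panel and the x axis of fixture, either way round below 0.04 rad and y of panel in the frame of fixture between 0.0265 and 0.033 m), for 0.2 s.
3. the block rests flat on the green square, let go, the keeper still open (value of joint keeper above 1.2 rad and distance between block and panel_mark below 0.008 m and angle between block's own z axis and vertical below 0.08 rad and linear speed of block below 0.01 m/s and contact force between the fingers and block below 0.1 N), for 0.2 s.
At the end, for the whole second after the job is handed in: Keeper shut within 0.1 rad, both tabs out (under 2 mm in); panel square within 0.04 rad, its edge within 3.5 mm of the pin line and 15 mm of centred along it; block flat (0.08 rad) within 8 mm of the green square's centre; all at rest (value of joint keeper below 0.1 rad and value of joint each of tab_a, tab_b below 0.002 m and angle between the x axis of panel and the x axis of fixture, either way round below 0.04 rad and y of panel in the frame of fixture between 0.0265 and 0.033 m and x of panel in the frame of fixture between -0.07 and -0.04 m and distance between block and panel_mark below 0.008 m and angle between block's own z axis and vertical below 0.08 rad and linear speed of each of block, panel below 0.01 m/s); the robot touches nothing.
It fails at once if the panel is lifted more than 8 mm off the plate (height (world z) of panel above 0.02 m).
It fails at once if the bottle is moved over 25 mm or tipped (distance of bottle from where it was at the start of the episode above 0.025 m or angle between bottle's own z axis and vertical above 0.3 rad).
It fails at once if the case is moved over 25 mm (distance of case from where it was at the start of the episode above 0.025 m).
It fails at once if the brush is moved over 25 mm (distance of brush from where it was at the start of the episode above 0.025 m).
It also fails if it takes over 72 s, if anything falls off the work surface, if the arm or the gripper's body presses on something with over 40 N, if the wrist force passes 120 N, or if a joint passes its speed limit or range.

ROBOT

A 7-joint arm with a two-finger parallel gripper is mounted at the origin on the work surface. World frame = base frame: x ahead of the robot, y to its left, z up, the work surface at z = 0. Lengths are in m, angles in rad, forces in N, time in s.
With the tool pointing down it reaches from about 0.425 to 0.925 m from the base axis. Payload 6.8 kg.
Tool frame: the origin (TCP) lies on the centre line of the jaws, within the pads' length; the fingertips stand 14 mm ahead of it and the grasp point (between the pads) lies 5 mm behind it; y points along the fingers, z is the direction in which the jaws open and shut, and the axes are right-handed (so a half turn about y gives the same grasp; the last joint's range is limited). The gripper opens to 88 mm and grips with 3 to 60 N. Pads are 20 mm wide; open, the fingers measure 115 mm over their backs; the gripper's body (75 mm by 178 mm) begins 61 mm behind the grasp point.
Start: joints at [1.157, 0.477, 0.022, 1.555, -0.011, 1.109, -0.083], TCP at [0.203, -0.644, 0.237] pointing down, gripper open.
Joint ranges: [-2.96, 2.96], [-0.34, 2.1], [-1.41, 1.46], [0.24, 2.44], [-1.37, 4.51], [0.17, 1.92], [-2.96, 2.96]. Speed limits (rad/s): [2.39, 2.39, 3.14, 3.14, 3.14, 3.14, 3.14].

INTERFACE

Orientations are given as a unit quaternion [x, y, z, w].
In Python, from station import * gives the robot as it stands.
- The arm moves only by the shell command python3 -m handwheel 'ROWS'. ROWS is JSON, a list of rows, each an object with "offset": the shift along the tool's x, y, z in m, a list of three; "spin": the turn about the tool's y in degrees; "gripper": the finger opening in m, from 0 to 0.0878. A call has 1 to 12 rows; each row is the pose to reach, as a shift and turn from the pose commanded when the call began, along the tool's axes at that moment; what a row does not reach only later rows make up. A row lasts 1/12 s, in which the tool goes at most 41.7 mm and 7.16 degrees, less where a joint would pass 70% of its speed; a pose out of reach is approached as far as the arm can. A call with a gripper value outside its range is refused whole. The fingers move at their own pace and stop on an object; the grip force is fixed at half the most. Time passes only in rows, so rows that repeat a pose let the fingers close. It gives the time, the measured TCP pose, the force and the opening at its end, in the units of the state.
- observe(): the state, without advancing time (a new reading comes with each control period).
- read_camera(name): name is "side" or "top" or "wrist"; returns a dict with "frame" (384x512x3 uint8, red, green, blue), "depth" (384x512 float32, m along the optical axis (not along the pixel's ray), 0 where there is no reading), "camera_matrix" (3x3 intrinsics, pixels), "position" and "orientation" of the camera in the world. Camera axes: x right, y down, z forward; pixel columns grow to the right and rows downward; lengths in m; the calibration is good to about 2 mm. A picture is of the moment at which its call begins.
- job_done(): hands the job in, once; it reports no verdict.
The state is a dict: "time_s": time; "joints": joint angles; "qd": joint speeds; "tau": joint torques, N m; "position": TCP position; "eef_rot": TCP orientation; "wrist_force": force on the tool from outside, world axes, zero at the start; "moment": the same for the moment, N m; "gripper_width": finger opening in m.
Only numpy, scipy, OpenCV 4.12 (cv2) and the standard library are available. Lean on these libraries where they do the work, as an engineer would, in place of code of your own. Each camera call takes 0.05 s, during which the arm holds its last target.

## Working session

There is one attempt and no reset: what is moved stays moved. The work goes in short steps, Python scripts to look and compute and a shell command to move; the robot and the scene stay as the last step left them, time stands still between calls to the robot, and variables do not carry over. Pictures are saved under pics/ and viewed, and the job is handed in when it is done.

```bash
ls; mkdir -p pics
python3 - <<'E'
from station import *
import cv2,numpy as np
s=observe();print({k:np.round(v,4).tolist() for k,v in s.items()})
for n in("side","top","wrist"):
    c=read_camera(n);cv2.imwrite(f"pics/{n}0.png",c["frame"][:,:,::-1]);np.savez(f"{n}0.npz",**c)
    print(n,c["position"],c["orientation"],np.asarray(c["camera_matrix"]).tolist())
E
```

```text
pics
{'time_s': 0.0, 'joints': [1.1569, 0.4778, 0.0224, 1.5564, -0.0115, 1.1093, -0.0831], 'qd': [-0.0016, -0.0018, -0.0014, 0.0005, 0.0007, 0.0004, 0.0001], 'tau': [-0.0007, -58.2866, 1.5341, -27.2611, -0.0543, 0.017, 0.0001], 'position': [0.203, -0.6432, 0.2357], 'eef_rot': [-0.1078, 0.6995, -0.6983, 0.1075], 'wrist_force': [0.1873, 0.8575, 0.6877], 'moment': [-0.0005, -0.0061, 0.0405], 'gripper_width': 0.0882}
side [0.14737279 0.60150421 0.50559577] [-0.24838651  0.83958739 -0.45919512  0.15012324] [[372.0489098884345, 0.0, 255.5442198216783], [0.0, 372.0489098884345, 188.99837889327713], [0.0, 0.0, 1.0]]
top [0.49607647 0.02676968 0.93562317] [ 0.70810524 -0.70505654  0.02963968 -0.02457098] [[361.162735816162, 0.0, 254.91096465772017], [0.0, 361.162735816162, 190.27952141532512], [0.0, 0.0, 1.0]]
wrist [ 0.27604113 -0.62006597  0.38371182] [ 0.79870473 -0.58503242 -0.08386173  0.11302669] [[291.61044438843294, 0.0, 257.33047469111943], [0.0, 291.61044438843294, 193.45532847703174], [0.0, 0.0, 1.0]]
```

View pics/top0.png

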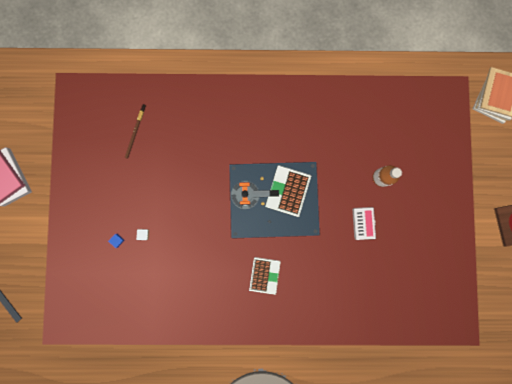

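View pics/side0.png

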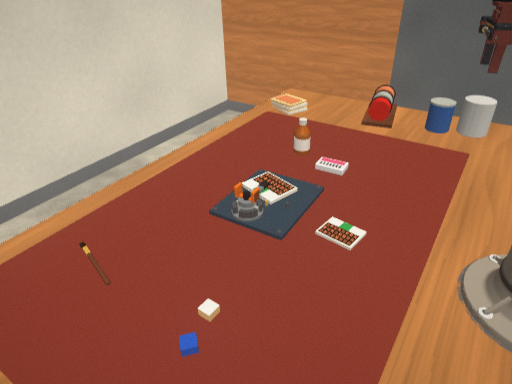

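View pics/wrist0.png

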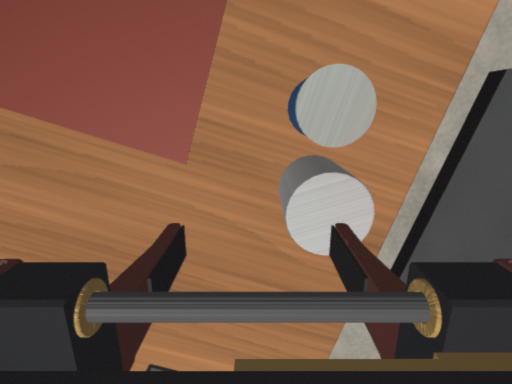

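The top view shows the plate at about (274,200), with the keeper pivot near (245,194) and its arm pointing right. The panel is at (293,190), the wooden block at (142,235) and a blue decoy at (116,240). The bottle is at (386,176), the case at (365,223) and the brush at (136,130). The small decoy panel is at (265,276).

```bash
cat > h.py <<'E'
import numpy as np,cv2
from scipy.spatial.transform import Rotation as R
def cam(d): return np.asarray(d["camera_matrix"]),np.asarray(d["position"]),R.from_quat(d["orientation"]).as_matrix()
def ray(d,px,z):
    K,p,Rm=cam(d);px=np.atleast_2d(np.asarray(px,float))
    v=(Rm@np.linalg.inv(K)@np.c_[px,np.ones(len(px))].T).T
    return p+v*((z-p[2])/v[:,2])[:,None]
def proj(d,P):
    K,p,Rm=cam(d);q=(Rm.T@(np.atleast_2d(P)-p).T).T;q=(K@q.T).T;return q[:,:2]/q[:,2:]
def cont(m,mn=20):
    cs,_=cv2.findContours(m.astype(np.uint8),cv2.RETR_EXTERNAL,cv2.CHAIN_APPROX_NONE)
    return [c for c in sorted(cs,key=cv2.contourArea,reverse=True) if cv2.contourArea(c)>=mn]
E
python3 - <<'E'
from h import *
d=dict(np.load("top0.npz"));f=d["frame"];hsv=cv2.cvtColor(f,cv2.COLOR_RGB2HSV)
cv2.imwrite("pics/topc.png",cv2.resize(f[140:300,215:330,::-1],None,fx=5,fy=5,interpolation=cv2.INTER_CUBIC)[:600] if 0 else cv2.resize(f[155:245,222:330,::-1],None,fx=6.5,fy=6.5,interpolation=cv2.INTER_CUBIC))
s=dict(np.load("side0.npz"));cv2.imwrite("pics/sidec.png",cv2.resize(s["frame"][160:240,200:335,::-1],None,fx=5.8,fy=5.8,interpolation=cv2.INTER_CUBIC))
for p in [(232,164),(318,162),(320,236),(231,238),(142,235),(116,240)]: print(p,hsv[p[1],p[0]],d["depth"][p[1],p[0]])
H,S,V=[hsv[...,i].astype(int) for i in range(3)]
m=(H>90)&(H<125)&(V<90)&(S>60)
for c in cont(m,200)[:3]:
    print("plate",cv2.minAreaRect(c),ray(d,cv2.boxPoints(cv2.minAreaRect(c)),.012).round(4).tolist())
m=(S<60)&(V>120);m[:,:100]=0;m[:,200:]=0;m[:200]=0;m[270:]=0
for c in cont(m)[:2]:
    r=cv2.minAreaRect(c);print("blk",r,ray(d,[r[0]],.016),ray(d,cv2.boxPoints(r),.016).round(4).tolist())
for n,p,z in(("bottle",(396,173),.105),("case",(365,223),.018),("brush",(136,131),.004),("brush ends",(143,105),.004),("",(127,157),.004)):print(n,ray(d,[p],z).round(3))
E
```

```text
(232, 164) [176  59  87] 0.93187135
(318, 162) [  4 151 137] 0.944182
(320, 236) [  4 146 141] 0.9298564
(231, 238) [  3 125 141] 0.92889476
(142, 235) [ 83   4 236] 0.9112778
(116, 240) [110 166 203] 0.91229314
blk ((141.5, 234.0), (10.0, 11.0), 90.0) [[0.45473607 0.30618543 0.016     ]] [[0.4672, 0.3204, 0.016], [0.4673, 0.2927, 0.016], [0.4423, 0.292, 0.016], [0.4422, 0.3197, 0.016]]
bottle [[ 0.602 -0.306  0.105]]
case [[ 0.485 -0.259  0.018]]
brush [[0.722 0.332 0.004]]
brush ends [[0.791 0.315 0.004]]
 [[0.653 0.353 0.004]]
```

View pics/topc.png

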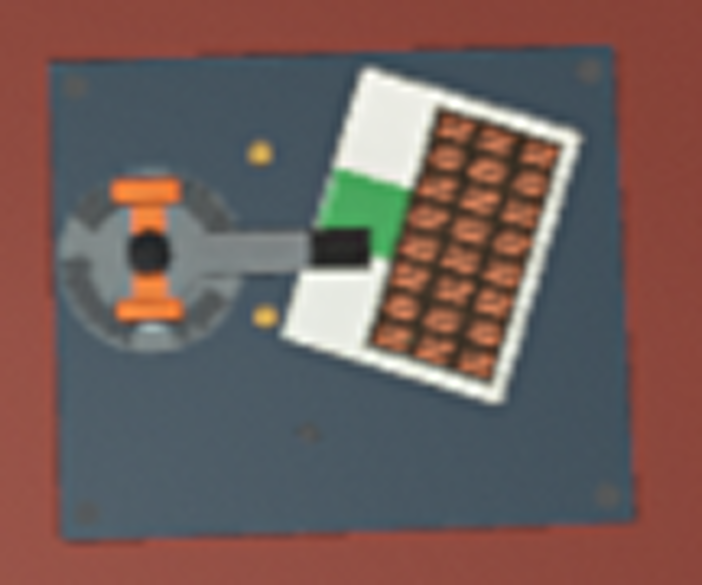

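View pics/sidec.png

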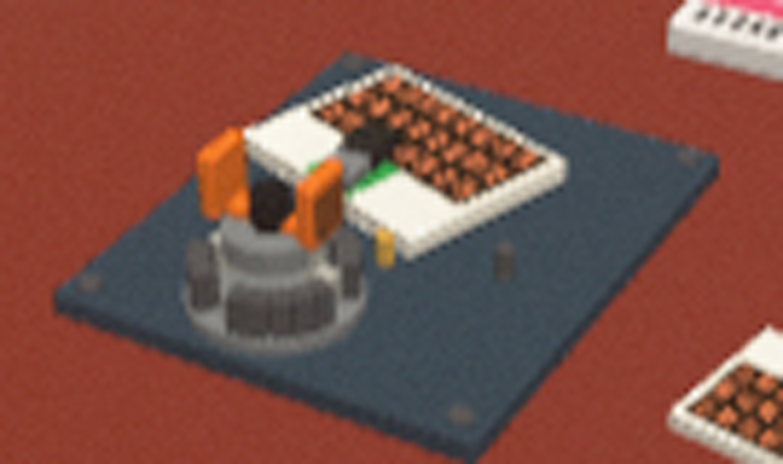

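Run:
```python
from h import *
d=dict(np.load("top0.npz"))
def px(c): return (np.asarray(c,float)+0.5)/6.5-0.5+np.array([222,155])
F=[([81,117],(50,62),12),([81,-109],(612,47),12),([-109,-109],(635,520),12),([-109,117],(63,538),12),([40,34],(260,153),26),([-24,34],(264,317),26),([-70,19],(309,432),26)]
A=np.array([f[0] for f in F])/1e3;B=np.array([ray(d,px(f[1]),f[2]/1e3)[0,:2] for f in F])
ca,cb=A.mean(0),B.mean(0);a,b=A-ca,B-cb
th=np.arctan2((a[:,0]*b[:,1]-a[:,1]*b[:,0]).sum(),(a*b).sum());Rm=np.array([[np.cos(th),-np.sin(th)],[np.sin(th),np.cos(th)]])
t=cb-Rm@ca;print("fixture yaw",th,"t",t);print("resid mm",((A@Rm.T+t-B)*1e3).round(1).tolist())
W=lambda x,y:(Rm@np.array([x,y])+t).round(4)
print("axis",W(0,.078),"knob px->",ray(d,px((148,252)),.07))
hsv=cv2.cvtColor(d["frame"],cv2.COLOR_RGB2HSV);H,S,V=[hsv[...,i].astype(int) for i in range(3)]
m=(H<14)&(S>190)&(V>190);m[:,:230]=0;m[:,255:]=0;m[:170]=0;m[220:]=0
for c in cont(m,5): print("tab",cv2.boundingRect(c),ray(d,[np.array(cv2.boundingRect(c)[:2])+(np.array(cv2.boundingRect(c)[2:])-1)/2],.078))
P=np.array([ray(d,px(c),.022)[0,:2] for c in [(283,335),(365,67),(582,133),(502,404)]])
Pf=(P-t)@Rm;print("panel corners fix",Pf.round(4).tolist(),"ang",np.degrees(np.arctan2(*(Pf[1]-Pf[0])[::-1])), "world",P.round(4).tolist())
np.savez("fix.npz",t=t,R=Rm)
# side view check of fixture via projected points
s=dict(np.load("side0.npz"))
for n,(x,y,z) in dict(TL=(81,117,12),TR=(81,-109,12),BR=(-109,-109,12),BL=(-109,117,12),pin=(-24,34,26)).items():
    w=np.r_[W(x/1e3,y/1e3),z/1e3];q=proj(s,w)[0];print(n,q.round(1),((q-[200,160])*5.8).round())
```

```text
fixture yaw 0.03557646456270819 t [ 0.55857261 -0.03186853]
resid mm [[1.0, 1.3], [1.8, -1.4], [-1.3, -0.8], [-1.5, 1.4], [0.4, -0.1], [0.3, -0.7], [-0.8, 0.2]]
axis [0.5558 0.0461] knob px-> [[0.55509734 0.04603968 0.07      ]]
tab (240, 183, 9, 4) [[0.57568602 0.0468193  0.078     ]]
panel corners fix [[-0.0314, 0.0274], [0.0727, -0.0083], [0.0441, -0.0925], [-0.0608, -0.0568]] ang -18.94243985929401 world [[0.5262, -0.0056], [0.6316, -0.0376], [0.6059, -0.1227], [0.4998, -0.0908]]
TL [208.1 209.7] [ 47. 288.]
TR [259.1 168. ] [343.  46.]
BR [324.1 186. ] [720. 151.]
BL [281.  236.2] [470. 442.]
pin [265.8 199.7] [381. 230.]
```

```bash
cat >> h.py <<'E'
def rel(target,yaw_z=None):
    """offset in tool axes & spin to bring TCP to target, tool z to heading yaw_z (mod pi)"""
    from station import observe
    s=observe();Rm=R.from_quat(s["eef_rot"]).as_matrix();p=np.array(s["position"])
    print("t",round(s["time_s"],2),"p",p.round(4),"j",np.round(s["joints"],2),"F",np.round(s["wrist_force"],1),"w",round(float(s["gripper_width"]),4))
    print("axes x,y,z in world:\n",Rm.T.round(3))
    if target is not None: print("offset",(Rm.T@(np.array(target)-p)).round(4))
    if yaw_z is not None:
        cur=np.arctan2(Rm[1,2],Rm[0,2])
        print("spin options",[round(float(np.degrees(-(yaw_z+k*np.pi-cur))),1) for k in(-2,-1,0,1,2)])
E
python3 -c "
from h import *
rel([.5555,.046,.20],0.0356)"
```

```text
t 0.15 p [ 0.203  -0.6433  0.2359] j [ 1.16  0.48  0.02  1.56 -0.01  1.11 -0.08] F [-0.4  0.2 -0.5] w 0.0876
axes x,y,z in world:
 [[-0.954 -0.301  0.   ]
 [-0.001  0.001 -1.   ]
 [ 0.301 -0.954 -0.001]]
offset [-0.5436  0.0366 -0.5512]
spin options [285.5, 105.5, -74.5, -254.5, -434.5]
```

```bash
python3 -m handwheel '[{"offset":[-0.015,0,-0.015],"spin":-2,"gripper":0.086},{"offset":[-0.04,0,-0.04],"spin":-6,"gripper":0.086},{"offset":[-0.068,0.003,-0.068],"spin":-10,"gripper":0.086},{"offset":[-0.096,0.006,-0.096],"spin":-14,"gripper":0.086},{"offset":[-0.124,0.009,-0.124],"spin":-18,"gripper":0.086},{"offset":[-0.152,0.012,-0.152],"spin":-22,"gripper":0.086},{"offset":[-0.18,0.015,-0.18],"spin":-26,"gripper":0.086},{"offset":[-0.208,0.018,-0.208],"spin":-30,"gripper":0.086},{"offset":[-0.236,0.021,-0.236],"spin":-34,"gripper":0.086},{"offset":[-0.264,0.024,-0.264],"spin":-38,"gripper":0.086},{"offset":[-0.292,0.027,-0.292],"spin":-42,"gripper":0.086},{"offset":[-0.32,0.03,-0.32],"spin":-46,"gripper":0.086}]' && python3 -c "
from h import *
rel([.5555,.046,.20],0.0356)"
```

```text
time_s: 1.15
position: [0.4124, -0.2405, 0.2066]
eef_rot: [0.373, -0.601, 0.601, -0.373]
wrist_force: [0.9, -0.4, -0.2]
gripper_width: 0.0861
t 1.15 p [ 0.4124 -0.2405  0.2066] j [ 0.7   0.21 -0.34  2.03  0.09  0.92 -0.15] F [ 0.9 -0.4 -0.2] w 0.0861
axes x,y,z in world:
 [[-0.443 -0.896  0.   ]
 [ 0.    -0.    -1.   ]
 [ 0.896 -0.443  0.   ]]
offset [-0.3202  0.0065  0.0014]
spin options [331.7, 151.7, -28.3, -208.3, -388.3]
```

```bash
python3 -m handwheel '[{"offset":[-0.03,0,0],"spin":-3,"gripper":0.086},{"offset":[-0.062,0,0],"spin":-6,"gripper":0.086},{"offset":[-0.094,0,0],"spin":-9,"gripper":0.086},{"offset":[-0.126,0,0],"spin":-12,"gripper":0.086},{"offset":[-0.158,0,0],"spin":-15,"gripper":0.086},{"offset":[-0.19,0,0],"spin":-18,"gripper":0.086},{"offset":[-0.222,0,0.001],"spin":-21,"gripper":0.086},{"offset":[-0.254,0,0.001],"spin":-24,"gripper":0.086},{"offset":[-0.286,0.003,0.001],"spin":-27,"gripper":0.086},{"offset":[-0.31,0.006,0.001],"spin":-28.3,"gripper":0.086},{"offset":[-0.32,0.0065,0.0014],"spin":-28.3,"gripper":0.086},{"offset":[-0.32,0.0065,0.0014],"spin":-28.3,"gripper":0.086}]'
python3 - <<'E'
from h import *
from station import *
rel([.5555,.046,.064],0.0356)
c=read_camera("wrist");cv2.imwrite("pics/wrist1.png",c["frame"][:,:,::-1]);np.savez("wrist1.npz",**c)
f=np.load("fix.npz");W=lambda x,y,z:np.r_[f["R"]@np.array([x,y])+f["t"],z]
for n,q in dict(tabaout=(.026,.078,.078),tabbout=(-.026,.078,.078),pin1=(-.024,.034,.026),pin2=(.04,.034,.026),stop=(-.07,.019,.026),tip=(0,-.006,.048)).items(): print(n,proj(c,W(*q)).round(1))
E
```

```text
time_s: 2.15
position: [0.5563, 0.046, 0.1999]
eef_rot: [-0.508, 0.492, -0.491, 0.509]
wrist_force: [-0.4, 0.3, 0.4]
gripper_width: 0.086
t 2.15 p [0.5563 0.046  0.1999] j [ 0.25  0.38 -0.56  1.85  0.24  0.98 -0.37] F [-0.4  0.3  0.4] w 0.086
axes x,y,z in world:
 [[ 0.035 -0.999 -0.001]
 [-0.     0.001 -1.   ]
 [ 0.999  0.035 -0.   ]]
offset [ 0.0002  0.1359 -0.0007]
spin options [359.9, 179.9, -0.1, -180.1, -360.1]
tabaout [[283.8 192.1]]
tabbout [[229.7 192.1]]
pin1 [[236.5 216. ]]
pin2 [[291. 216.]]
stop [[198.1 227.9]]
tip [[256.9 255.7]]
```

View pics/wrist1.png

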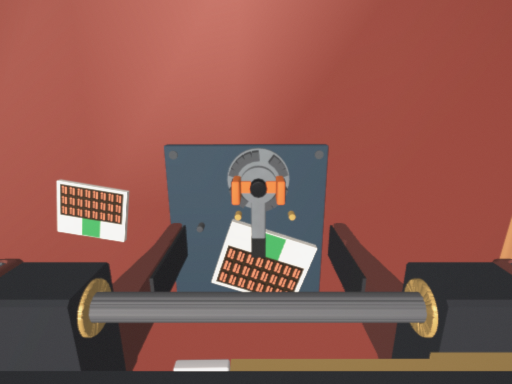

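The wrist view shows the tabs centred near (258,191), about 1.5 px right of my prediction. I'm already 0.8 mm to that side, so I'll go straight down.

```bash
python3 -m handwheel '[{"offset":[0,0.02,0],"spin":0,"gripper":0.086},{"offset":[0,0.045,0],"spin":0,"gripper":0.086},{"offset":[0,0.07,0],"spin":0,"gripper":0.086},{"offset":[0,0.095,0],"spin":0,"gripper":0.086},{"offset":[0,0.115,0],"spin":0,"gripper":0.086},{"offset":[0,0.13,0],"spin":0,"gripper":0.075},{"offset":[0,0.136,0],"spin":0,"gripper":0.065},{"offset":[0,0.136,0],"spin":0,"gripper":0.056},{"offset":[0,0.136,0],"spin":0,"gripper":0.056}]'
python3 -m handwheel '[{"offset":[0,0,0],"spin":0,"gripper":0.046},{"offset":[0,0,0],"spin":0,"gripper":0.038},{"offset":[0,0,0],"spin":0,"gripper":0.03},{"offset":[0,0,0],"spin":0,"gripper":0.03},{"offset":[0,0,0],"spin":0,"gripper":0.03},{"offset":[0,0,0],"spin":0,"gripper":0.03}]'
python3 - <<'E'
from h import *
from station import *
rel(None)
c=read_camera("wrist");cv2.imwrite("pics/wrist2.png",c["frame"][:,:,::-1])
E
```

```text
time_s: 2.95
position: [0.5561, 0.0422, 0.0647]
eef_rot: [0.508, -0.492, 0.493, -0.507]
wrist_force: [0.1, 0.2, 0.9]
gripper_width: 0.0627
time_s: 3.45
position: [0.5571, 0.0433, 0.0659]
eef_rot: [-0.507, 0.491, -0.493, 0.508]
wrist_force: [-2.2, -2.0, 10.4]
gripper_width: 0.0369
t 3.45 p [0.5571 0.0433 0.0659] j [ 0.18  0.56 -0.48  1.94  0.38  0.73 -0.49] F [-2.2 -2.  10.4] w 0.0369
axes x,y,z in world:
 [[ 0.031 -1.     0.001]
 [ 0.002 -0.001 -1.   ]
 [ 1.     0.031  0.002]]
```

View pics/wrist2.png

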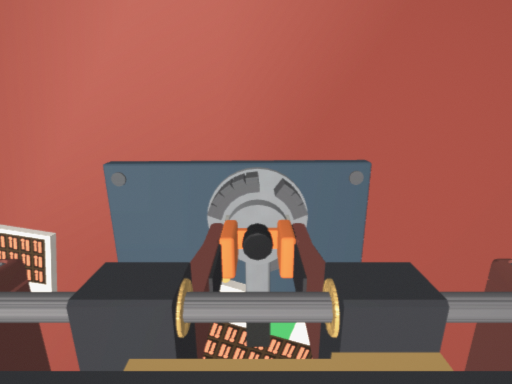

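The jaws sit on both orange tabs at (231,248) and (286,248). The force is 10 N upward and y is 3 mm short, so I'll adjust and settle.

```bash
python3 -m handwheel '[{"offset":[-0.001,-0.001,0],"spin":0,"gripper":0.03},{"offset":[-0.002,-0.002,0],"spin":0,"gripper":0.03},{"offset":[-0.0025,-0.002,0],"spin":0,"gripper":0.03},{"offset":[-0.0025,-0.002,0],"spin":0,"gripper":0.03}]'
```

```text
time_s: 3.83
position: [0.557, 0.0435, 0.0661]
eef_rot: [0.508, -0.491, 0.493, -0.507]
wrist_force: [3.9, -5.7, -3.8]
gripper_width: 0.0369
```

```bash
python3 -m handwheel '[{"offset":[0,0,0],"spin":-1,"gripper":0.03},{"offset":[0,0,0],"spin":-4,"gripper":0.03},{"offset":[0,0,0],"spin":-8,"gripper":0.03},{"offset":[0,0,0],"spin":-12,"gripper":0.03},{"offset":[0,0,0],"spin":-16,"gripper":0.03},{"offset":[0,0,0],"spin":-20,"gripper":0.03},{"offset":[0,0,0],"spin":-24,"gripper":0.03},{"offset":[0,0,0],"spin":-28,"gripper":0.03},{"offset":[0,0,0],"spin":-32,"gripper":0.03},{"offset":[0,0,0],"spin":-36,"gripper":0.03},{"offset":[0,0,0],"spin":-38,"gripper":0.03},{"offset":[0,0,0],"spin":-38,"gripper":0.03}]'
python3 - <<'E'
from h import *
from station import *
rel([.5565,.046,.066])
c=read_camera("wrist");cv2.imwrite("pics/wrist3.png",c["frame"][:,:,::-1])
E
```

```text
time_s: 4.83
position: [0.5578, 0.0439, 0.0662]
eef_rot: [0.64, -0.299, 0.301, -0.64]
wrist_force: [6.7, -5.1, -5.5]
gripper_width: 0.0373
t 4.83 p [0.5578 0.0439 0.0662] j [ 0.3   0.59 -0.64  1.93  0.5   0.77  0.07] F [ 6.7 -5.1 -5.5] w 0.0373
axes x,y,z in world:
 [[ 0.64  -0.768  0.003]
 [ 0.003 -0.001 -1.   ]
 [ 0.768  0.64   0.001]]
offset [-0.0025  0.0002  0.0004]
```

View pics/wrist3.png

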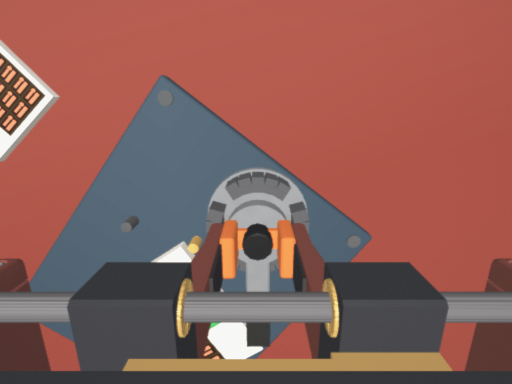

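The keeper turns with the tool and is about halfway round.

```bash
python3 -m handwheel '[{"offset":[0,0,0],"spin":-3,"gripper":0.03},{"offset":[0,0,0],"spin":-7,"gripper":0.03},{"offset":[0,0,0],"spin":-11,"gripper":0.03},{"offset":[0,0,0],"spin":-15,"gripper":0.03},{"offset":[0,0,0],"spin":-19,"gripper":0.03},{"offset":[0,0,0],"spin":-23,"gripper":0.03},{"offset":[0,0,0],"spin":-27,"gripper":0.03},{"offset":[0,0,0],"spin":-31,"gripper":0.03},{"offset":[0,0,0],"spin":-34,"gripper":0.03},{"offset":[0,0,0],"spin":-37,"gripper":0.03},{"offset":[0,0,0],"spin":-38,"gripper":0.03},{"offset":[0,0,0],"spin":-38,"gripper":0.03}]'
python3 - <<'E'
from h import *
from station import *
rel([.5565,.046,.066])
c=read_camera("wrist");cv2.imwrite("pics/wrist4.png",c["frame"][:,:,::-1])
c=read_camera("top");cv2.imwrite("pics/top4.png",cv2.resize(c["frame"][155:245,222:330,::-1],None,fx=6,fy=6))
E
```

```text
time_s: 5.88
position: [0.5582, 0.0445, 0.0662]
eef_rot: [-0.703, 0.075, -0.077, 0.703]
wrist_force: [7.1, -3.0, -7.2]
gripper_width: 0.037
t 5.88 p [0.5582 0.0445 0.0662] j [ 0.41  0.64 -0.79  1.93  0.62  0.83  0.64] F [ 7.1 -3.  -7.2] w 0.037
axes x,y,z in world:
 [[ 0.977 -0.213  0.003]
 [ 0.004 -0.    -1.   ]
 [ 0.213  0.977  0.001]]
offset [-0.002   0.0002  0.0011]
```

View pics/wrist4.png

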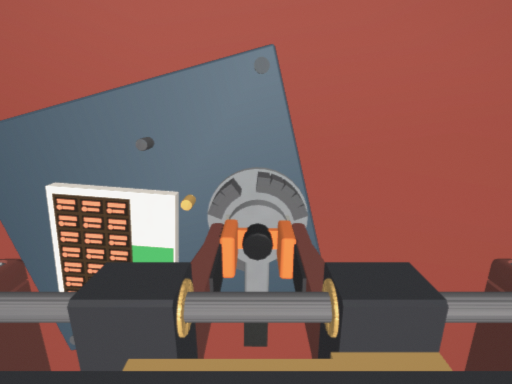

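View pics/top4.png

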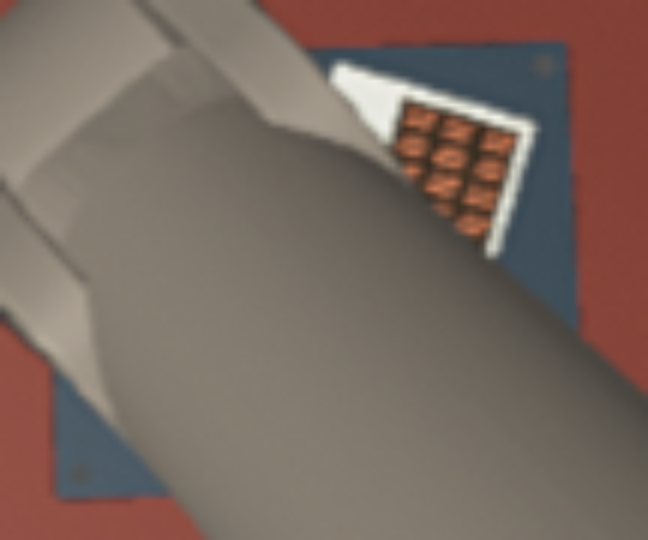

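The tool heading puts the keeper at its open stop (75.7° against 74.5°), so I'm releasing it.

```bash
python3 -m handwheel '[{"offset":[0,0,0],"spin":0,"gripper":0.042},{"offset":[0,0,0],"spin":0,"gripper":0.048},{"offset":[0,0,0],"spin":0,"gripper":0.055},{"offset":[0,0,0],"spin":0,"gripper":0.065},{"offset":[0,0,0],"spin":0,"gripper":0.075},{"offset":[0,0,0],"spin":0,"gripper":0.075}]'
python3 -m handwheel '[{"offset":[0,-0.02,0],"spin":0,"gripper":0.075},{"offset":[0,-0.045,0],"spin":0,"gripper":0.075},{"offset":[0,-0.08,0],"spin":0,"gripper":0.075},{"offset":[0,-0.12,0],"spin":0,"gripper":0.075},{"offset":[0,-0.135,0],"spin":0,"gripper":0.075},{"offset":[0,-0.135,0],"spin":0,"gripper":0.075}]'
python3 - <<'E'
from h import *
from station import *
rel([.5565,.046,.066])
c=read_camera("wrist");cv2.imwrite("pics/wrist5.png",c["frame"][:,:,::-1])
f=np.load("fix.npz");W=lambda x,y,z:np.r_[f["R"]@np.array([x,y])+f["t"],z]
a=1.3;r=np.array([[np.cos(a),-np.sin(a)],[np.sin(a),np.cos(a)]])
for n,q in dict(taba=(.026,0,.078),tabb=(-.026,0,.078),end=(0,-.084,.048)).items():
    v=r@np.array(q[:2]);print(n,proj(c,W(v[0],v[1]+.078,q[2])).round(1))
E
```

```text
time_s: 6.48
position: [0.5554, 0.0466, 0.0662]
eef_rot: [-0.703, 0.075, -0.075, 0.703]
wrist_force: [0.0, -0.5, -0.1]
gripper_width: 0.0707
time_s: 6.98
position: [0.5579, 0.0475, 0.2055]
eef_rot: [-0.703, 0.072, -0.077, 0.704]
wrist_force: [0.7, 0.2, 0.4]
gripper_width: 0.0752
t 6.98 p [0.5579 0.0475 0.2055] j [ 0.52  0.47 -0.93  1.83  0.43  1.05  0.78] F [0.7 0.2 0.4] w 0.0752
axes x,y,z in world:
 [[ 0.978 -0.21   0.007]
 [ 0.007  0.001 -1.   ]
 [ 0.21   0.978  0.002]]
offset [-0.0019  0.1394 -0.002 ]
taba [[281.3 188.2]]
tabb [[228.2 187. ]]
end [[253.4 250.6]]
```

View pics/wrist5.png

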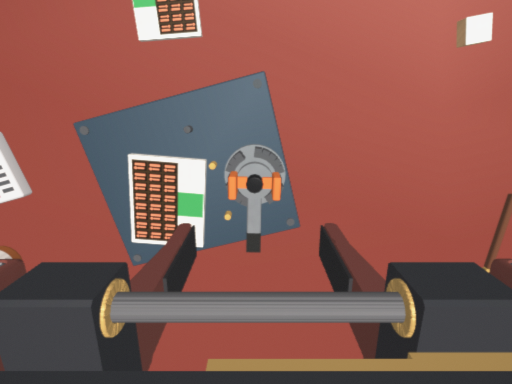

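The keeper is open. The arm end is at (253,250), exactly where predicted for 1.3 rad, and the tabs span 228–281, so they are out. Next I close the fingers and go beyond the panel's free long edge.

```bash
cat >> h.py <<'E'
_f=np.load("fix.npz")
def W(x,y,z): return np.r_[_f["R"]@np.array([x,y])+_f["t"],z]
def toF(p): return np.r_[_f["R"].T@(np.asarray(p)[:2]-_f["t"]),p[2]]
E
python3 -c "
from h import *
rel(W(.022,-.118,.1),.0356)"
```

```text
t 7.03 p [0.5567 0.0467 0.203 ] j [ 0.52  0.47 -0.92  1.83  0.43  1.05  0.78] F [ 0.1  0.4 -0.5] w 0.0749
axes x,y,z in world:
 [[ 0.978 -0.211  0.003]
 [ 0.004 -0.    -1.   ]
 [ 0.211  0.978  0.001]]
offset [ 0.0683  0.1031 -0.1855]
spin options [435.8, 255.8, 75.8, -104.2, -284.2]
```

```bash
python3 -m handwheel '[{"offset":[0.005,0,-0.014],"spin":5,"gripper":0.05},{"offset":[0.012,0,-0.033],"spin":12,"gripper":0.03},{"offset":[0.019,0,-0.052],"spin":19,"gripper":0.01},{"offset":[0.026,0,-0.071],"spin":26,"gripper":0},{"offset":[0.033,0.01,-0.09],"spin":33,"gripper":0},{"offset":[0.04,0.02,-0.109],"spin":40,"gripper":0},{"offset":[0.047,0.035,-0.128],"spin":47,"gripper":0},{"offset":[0.054,0.05,-0.147],"spin":54,"gripper":0},{"offset":[0.061,0.07,-0.166],"spin":61,"gripper":0},{"offset":[0.067,0.085,-0.182],"spin":68,"gripper":0},{"offset":[0.0683,0.1,-0.1855],"spin":74,"gripper":0},{"offset":[0.0683,0.103,-0.1855],"spin":75.8,"gripper":0}]'
python3 -m handwheel '[{"offset":[0,0,0],"spin":0,"gripper":0},{"offset":[0,0,0],"spin":0,"gripper":0}]'
python3 -c "
from h import *
rel(W(.022,-.118,.029),.0356)"
```

```text
time_s: 8.03
position: [0.5803, -0.1514, 0.0934]
eef_rot: [0.509, -0.495, 0.491, -0.505]
wrist_force: [-0.3, -0.6, -0.5]
gripper_width: 0.0012
time_s: 8.2
position: [0.5824, -0.149, 0.0967]
eef_rot: [0.51, -0.491, 0.49, -0.509]
wrist_force: [0.1, -0.1, -0.6]
gripper_width: 0.0001
t 8.2 p [ 0.5824 -0.149   0.0967] j [ 0.53  0.57 -0.51  1.82  0.36  0.84 -0.12] F [ 0.1 -0.1 -0.6] w 0.0001
axes x,y,z in world:
 [[ 0.037 -0.999 -0.001]
 [-0.003  0.001 -1.   ]
 [ 0.999  0.037 -0.003]]
offset [0.0002 0.0677 0.0025]
spin options [360.1, 180.1, 0.1, -179.9, -359.9]
```

```bash
python3 -m handwheel '[{"offset":[0,0.012,0.001],"spin":0,"gripper":0},{"offset":[0,0.025,0.002],"spin":0,"gripper":0},{"offset":[0,0.038,0.002],"spin":0,"gripper":0},{"offset":[0,0.05,0.002],"spin":0,"gripper":0},{"offset":[0,0.058,0.002],"spin":0,"gripper":0},{"offset":[0,0.063,0.002],"spin":0,"gripper":0},{"offset":[0,0.066,0.002],"spin":0,"gripper":0},{"offset":[0,0.066,0.002],"spin":0,"gripper":0},{"offset":[0,0.066,0.002],"spin":0,"gripper":0}]'
python3 - <<'E'
from h import *
from station import *
rel(W(.022,-.068,.029),.0356)
c=read_camera("wrist");cv2.imwrite("pics/wrist6.png",c["frame"][:,:,::-1])
c=read_camera("side");cv2.imwrite("pics/side6.png",cv2.resize(c["frame"][130:240,200:335,::-1],None,fx=5,fy=5))
E
```

```text
time_s: 8.95
position: [0.5858, -0.1496, 0.0324]
eef_rot: [-0.509, 0.491, -0.491, 0.509]
wrist_force: [-0.7, 0.0, -0.2]
gripper_width: 0.0001
t 8.95 p [ 0.5858 -0.1496  0.0324] j [ 0.49  0.66 -0.47  1.84  0.43  0.73 -0.18] F [-0.7  0.  -0.2] w 0.0001
axes x,y,z in world:
 [[ 0.035 -0.999  0.   ]
 [ 0.    -0.    -1.   ]
 [ 0.999  0.035  0.   ]]
offset [-0.0506  0.0033 -0.001 ]
spin options [360.0, 180.0, -0.0, -180.0, -360.0]
```

View pics/wrist6.png

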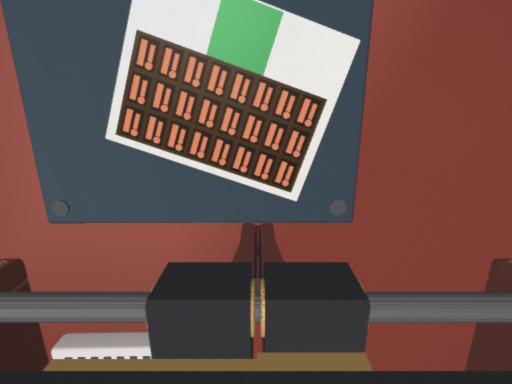

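View pics/side6.png

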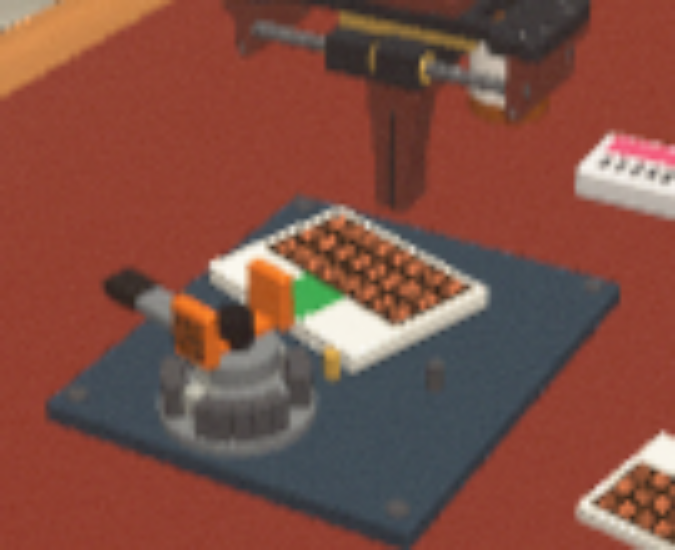

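The finger is beyond the free edge and clear of the case and bottle. I'll lower it 3 mm and begin the push.

```bash
python3 -m handwheel '[{"offset":[-0.004,0.002,0],"spin":0,"gripper":0},{"offset":[-0.008,0.003,0],"spin":0,"gripper":0},{"offset":[-0.011,0.003,0],"spin":0,"gripper":0},{"offset":[-0.014,0.003,0],"spin":0,"gripper":0},{"offset":[-0.017,0.003,0],"spin":0,"gripper":0},{"offset":[-0.02,0.003,0],"spin":0,"gripper":0},{"offset":[-0.023,0.003,0],"spin":0,"gripper":0},{"offset":[-0.026,0.003,0],"spin":0,"gripper":0},{"offset":[-0.029,0.003,0],"spin":0,"gripper":0},{"offset":[-0.032,0.003,0],"spin":0,"gripper":0},{"offset":[-0.035,0.003,0],"spin":0,"gripper":0},{"offset":[-0.035,0.003,0],"spin":0,"gripper":0}]'
python3 - <<'E'
from h import *
from station import *
rel(W(.022,-.068,.029),.0356)
c=read_camera("wrist");cv2.imwrite("pics/wrist7.png",c["frame"][:,:,::-1])
c=read_camera("side");cv2.imwrite("pics/side7.png",cv2.resize(c["frame"][130:240,200:335,::-1],None,fx=5,fy=5))
E
```

```text
time_s: 10.05
position: [0.5843, -0.1138, 0.0292]
eef_rot: [-0.509, 0.491, -0.491, 0.509]
wrist_force: [0.0, 0.2, 0.4]
gripper_width: 0.0005
t 10.05 p [ 0.5843 -0.1138  0.0292] j [ 0.44  0.66 -0.47  1.87  0.43  0.72 -0.24] F [0.  0.2 0.4] w 0.0005
axes x,y,z in world:
 [[ 0.036 -0.999 -0.   ]
 [ 0.     0.    -1.   ]
 [ 0.999  0.036  0.   ]]
offset [-0.0148  0.0002 -0.0008]
spin options [360.0, 180.0, 0.0, -180.0, -360.0]
```

View pics/wrist7.png

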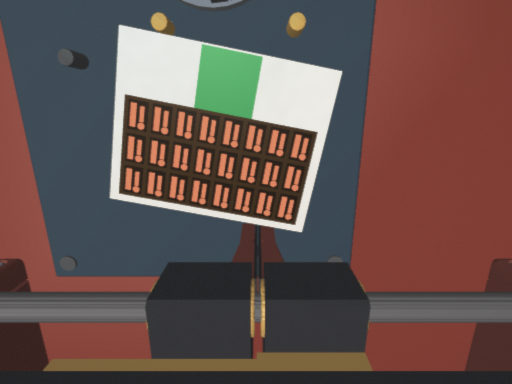

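View pics/side7.png

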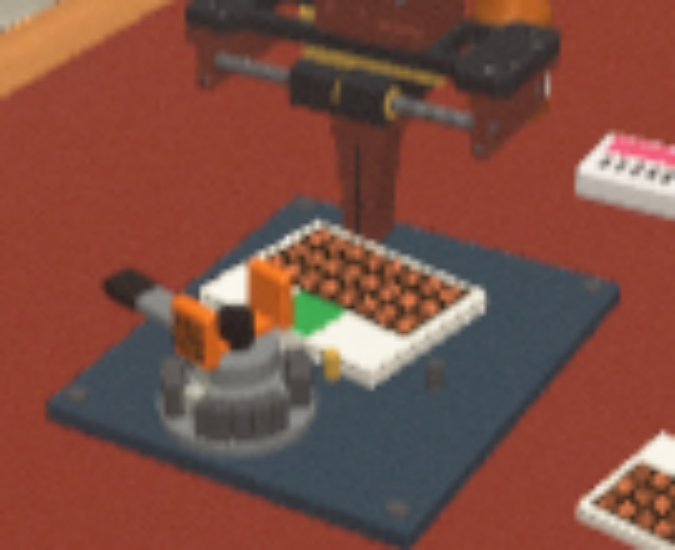

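The panel has rotated to about 11° and its origin corner is sliding along the near pin at (163,25). Pushing on.

```bash
python3 -m handwheel '[{"offset":[-0.002,0,0],"spin":0,"gripper":0},{"offset":[-0.005,0,0],"spin":0,"gripper":0},{"offset":[-0.008,0,0],"spin":0,"gripper":0},{"offset":[-0.01,0,0],"spin":0,"gripper":0},{"offset":[-0.012,0,0],"spin":0,"gripper":0},{"offset":[-0.014,0,0],"spin":0,"gripper":0},{"offset":[-0.0155,0,0],"spin":0,"gripper":0},{"offset":[-0.0155,0,0],"spin":0,"gripper":0}]'
cat > pan.py <<'E'
from h import *
from station import *
import sys
rel(W(.022,-.068,.029),.0356)
c=read_camera("wrist");cv2.imwrite(f"pics/{sys.argv[1]}.png",c["frame"][:,:,::-1])
# white+etch panel: everything not red/blue: use white mask convex hull at z=.022
hsv=cv2.cvtColor(c["frame"],cv2.COLOR_RGB2HSV);H,S,V=[hsv[...,i].astype(int) for i in range(3)]
m=((S<45)&(V>150));m[235:]=0
cs=cont(m,300)
pts=np.vstack([k[:,0] for k in cs[:1]]);ap=cv2.approxPolyDP(cv2.convexHull(pts),6,True)[:,0]
print("corners px",ap.tolist());print("fix",[ (toF(w)*1e3).round(1)[:2].tolist() for w in ray(c,ap,.022)])
m=(H>55)&(H<80)&(S>120);g=cont(m,100)[0];r=cv2.minAreaRect(g);bp=ray(c,cv2.boxPoints(r),.022)
e=np.array([toF(b)[:2] for b in bp]);a=np.degrees(np.arctan2(*(e[1]-e[0])[::-1]))%90
print("green centre",(e.mean(0)*1e3).round(1),"ang",a.round(2))
for n,p in dict(p1=(-.024,.034),p2=(.04,.034)).items(): print(n,proj(c,W(*p,.026)).round(1))
E
python3 pan.py wrist8
```

```text
time_s: 10.82
position: [0.5851, -0.1015, 0.0297]
eef_rot: [0.508, -0.49, 0.493, -0.508]
wrist_force: [3.9, -7.7, -1.5]
gripper_width: 0.0007
t 10.82 p [ 0.5851 -0.1015  0.0297] j [ 0.41  0.65 -0.46  1.87  0.43  0.71 -0.27] F [ 3.9 -7.7 -1.5] w 0.0007
axes x,y,z in world:
 [[ 0.034 -0.999  0.003]
 [ 0.003 -0.003 -1.   ]
 [ 0.999  0.034  0.003]]
offset [-0.0025  0.0007 -0.0021]
spin options [359.9, 179.9, -0.1, -180.1, -360.1]
corners px [[311, 61], [303, 226], [112, 226], [88, 61]]
fix [[50.6, 28.8], [50.4, -58.4], [-59.2, -58.1], [-58.6, 28.9]]
green centre [-4.4 13.1] ang 89.94
p1 [[154.9  47.8]]
p2 [[290.6  47.7]]
```

View pics/wrist8.png

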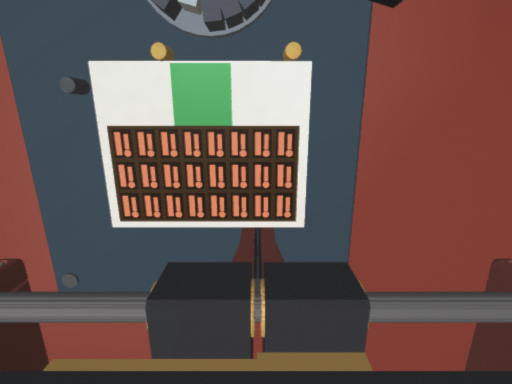

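The panel is square. Its edges measure y 28.8 and −58, its angle is 0.1°, and its top edge touches both pins at (160,52) and (293,52). Now I back off, lift, and go over the block.

```bash
python3 -m handwheel '[{"offset":[0.006,0,0],"spin":0,"gripper":0},{"offset":[0.015,0,0],"spin":0,"gripper":0},{"offset":[0.022,0,0],"spin":0,"gripper":0},{"offset":[0.024,-0.015,0],"spin":0,"gripper":0},{"offset":[0.024,-0.04,0],"spin":0,"gripper":0.02},{"offset":[0.024,-0.075,0],"spin":0,"gripper":0.05},{"offset":[0.024,-0.11,0],"spin":0,"gripper":0.07},{"offset":[0.02,-0.145,0],"spin":0,"gripper":0.086},{"offset":[0.0,-0.17,0],"spin":0,"gripper":0.086},{"offset":[-0.03,-0.17,-0.01],"spin":0,"gripper":0.086},{"offset":[-0.065,-0.17,-0.02],"spin":0,"gripper":0.086},{"offset":[-0.1,-0.17,-0.03],"spin":0,"gripper":0.086}]'
python3 pan.py wrist9 >/dev/null; python3 -c "
from h import *
rel([.4545,.306,.2],0)"
```

```text
time_s: 11.87
position: [0.5496, 0.0003, 0.1996]
eef_rot: [-0.508, 0.491, -0.492, 0.508]
wrist_force: [0.5, 0.4, 0.0]
gripper_width: 0.0504
t 11.92 p [0.5469 0.0094 0.1997] j [ 0.38  0.38 -0.63  1.87  0.26  0.98 -0.32] F [-2.   5.2 -0.3] w 0.0542
axes x,y,z in world:
 [[ 0.044 -0.999 -0.004]
 [-0.001  0.004 -1.   ]
 [ 0.999  0.044 -0.001]]
offset [-0.3003  0.0011 -0.0794]
spin options [362.5, 182.5, 2.5, -177.5, -357.5]
```

View pics/wrist9.png

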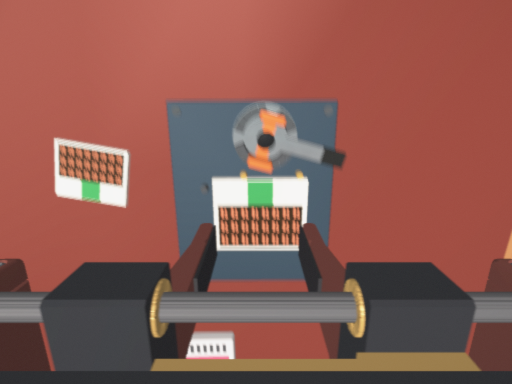

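```bash
python3 -m handwheel '[{"offset":[-0.035,0,-0.01],"spin":0,"gripper":0.086},{"offset":[-0.07,0,-0.02],"spin":0,"gripper":0.086},{"offset":[-0.105,0,-0.03],"spin":0,"gripper":0.086},{"offset":[-0.14,0,-0.04],"spin":0,"gripper":0.086},{"offset":[-0.175,0,-0.05],"spin":0,"gripper":0.086},{"offset":[-0.21,0,-0.06],"spin":0,"gripper":0.086},{"offset":[-0.245,0,-0.07],"spin":0,"gripper":0.086},{"offset":[-0.275,0,-0.08],"spin":0,"gripper":0.086},{"offset":[-0.295,0,-0.085],"spin":2,"gripper":0.086},{"offset":[-0.307,0,-0.086],"spin":2,"gripper":0.086},{"offset":[-0.308,0,-0.086],"spin":2,"gripper":0.086},{"offset":[-0.308,0,-0.086],"spin":2,"gripper":0.086}]'
python3 - <<'E'
from h import *
from station import *
c=read_camera("wrist");cv2.imwrite("pics/wrist10.png",c["frame"][:,:,::-1])
hsv=cv2.cvtColor(c["frame"],cv2.COLOR_RGB2HSV);H,S,V=[hsv[...,i].astype(int) for i in range(3)]
m=((S<45)&(V>170));m[240:]=0
for k in cont(m,100)[:3]:
    r=cv2.minAreaRect(k);b=ray(c,cv2.boxPoints(r),.016);print(r,b.mean(0).round(4),np.linalg.norm(b[1]-b[0]),np.linalg.norm(b[2]-b[1]),np.degrees(np.arctan2(*(b[1]-b[0])[1::-1]))%90)
rel([.4545,.306,.2],0)
E
```

```text
time_s: 12.92
position: [0.4538, 0.3039, 0.1988]
eef_rot: [0.501, -0.5, 0.5, -0.5]
wrist_force: [0.7, 0.2, -0.1]
gripper_width: 0.0858
((258.3999938964844, 176.6999969482422), (22.138202667236328, 21.785871505737305), 3.3664608001708984) [0.455  0.3047 0.016 ] 0.025905848021243048 0.0254479142600782 86.25976843696367
t 12.97 p [0.4542 0.3029 0.1988] j [-0.13  0.39 -0.71  1.87  0.3   0.99 -0.98] F [ 1.2  0.6 -0. ] w 0.0858
axes x,y,z in world:
 [[-0.001 -1.     0.001]
 [-0.    -0.001 -1.   ]
 [ 1.    -0.001 -0.   ]]
offset [-0.0031 -0.0012  0.0003]
spin options [360.0, 180.0, -0.0, -180.0, -360.0]
```

View pics/wrist10.png

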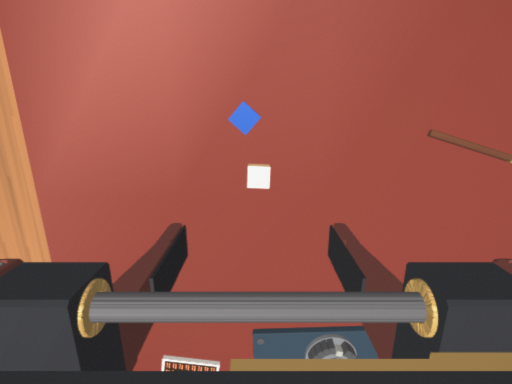

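The block's white top is at (258,177), which is world (0.455, 0.3047), turned −3.7°. The blue decoy is at (245,117). Descending.

```bash
python3 -m handwheel '[{"offset":[-0.001,0.025,0.001],"spin":1,"gripper":0.086},{"offset":[-0.001,0.055,0.001],"spin":2,"gripper":0.086},{"offset":[-0.001,0.085,0.001],"spin":3.7,"gripper":0.07},{"offset":[-0.001,0.115,0.001],"spin":3.7,"gripper":0.06},{"offset":[-0.001,0.14,0.001],"spin":3.7,"gripper":0.055},{"offset":[-0.001,0.16,0.001],"spin":3.7,"gripper":0.055},{"offset":[-0.001,0.172,0.001],"spin":3.7,"gripper":0.055},{"offset":[-0.001,0.178,0.001],"spin":3.7,"gripper":0.055},{"offset":[-0.001,0.178,0.001],"spin":3.7,"gripper":0.055},{"offset":[-0.001,0.178,0.001],"spin":3.7,"gripper":0.055},{"offset":[-0.001,0.178,0.001],"spin":3.7,"gripper":0.055}]'
python3 - <<'E'
from h import *
from station import *
rel([.455,.3047,.0185],-.065)
c=read_camera("side");cv2.imwrite("pics/side11.png",cv2.resize(c["frame"][230:350,140:280,::-1],None,fx=5,fy=5))
E
```

```text
time_s: 13.88
position: [0.4554, 0.3059, 0.0224]
eef_rot: [0.483, -0.516, 0.516, -0.484]
wrist_force: [-0.3, -0.5, -0.4]
gripper_width: 0.055
t 13.88 p [0.4554 0.3059 0.0224] j [-0.28  0.63 -0.55  1.98  0.52  0.67 -1.23] F [-0.3 -0.5 -0.4] w 0.055
axes x,y,z in world:
 [[-0.065 -0.998 -0.001]
 [ 0.002  0.001 -1.   ]
 [ 0.998 -0.065  0.002]]
offset [ 0.0012  0.0039 -0.0003]
spin options [360.0, 180.0, 0.0, -180.0, -360.0]
```

View pics/side11.png

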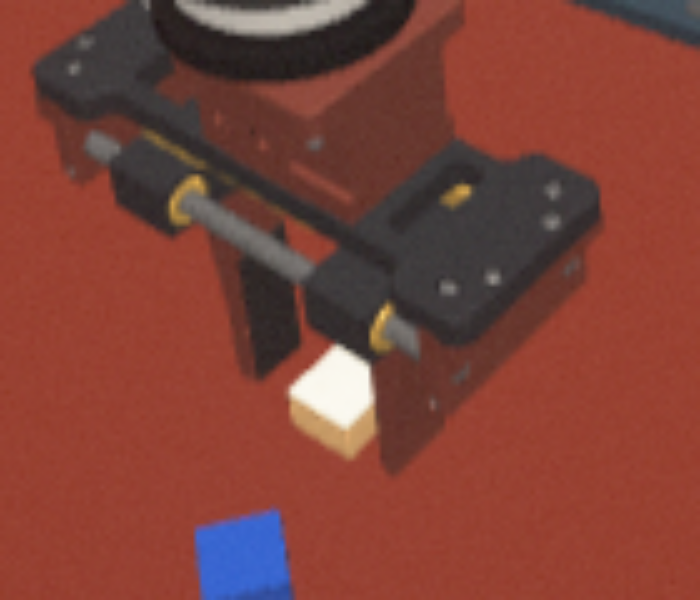

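The block at (340,395) is centred between the jaws. I go down 4 mm more and close.

```bash
python3 -m handwheel '[{"offset":[0.001,0.002,0],"spin":0,"gripper":0.055},{"offset":[0.001,0.004,0],"spin":0,"gripper":0.055},{"offset":[0.001,0.004,0],"spin":0,"gripper":0.04},{"offset":[0.001,0.004,0],"spin":0,"gripper":0.03},{"offset":[0.001,0.004,0],"spin":0,"gripper":0.018},{"offset":[0.001,0.004,0],"spin":0,"gripper":0.018},{"offset":[0.001,0.004,0],"spin":0,"gripper":0.018}]'
python3 -m handwheel '[{"offset":[0,-0.01,0],"spin":0,"gripper":0.018},{"offset":[0,-0.03,0],"spin":0,"gripper":0.018},{"offset":[0,-0.06,0],"spin":0,"gripper":0.018},{"offset":[0,-0.09,0],"spin":0,"gripper":0.018},{"offset":[0,-0.12,0],"spin":0,"gripper":0.018},{"offset":[0,-0.14,0],"spin":0,"gripper":0.018},{"offset":[0,-0.14,0],"spin":0,"gripper":0.018}]'
python3 - <<'E'
from h import *
from station import *
rel(W(-.002,.014,.12),.0356)
c=read_camera("wrist");cv2.imwrite("pics/wrist12.png",c["frame"][:,:,::-1])
c=read_camera("side");cv2.imwrite("pics/side12.png",cv2.resize(c["frame"][150:320,140:320,::-1],None,fx=3.5,fy=3.5))
# panel from top cam
c=read_camera("top");cv2.imwrite("pics/top12.png",cv2.resize(c["frame"][155:245,222:330,::-1],None,fx=6.5,fy=6.5,interpolation=cv2.INTER_CUBIC))
E
```

```text
time_s: 14.52
position: [0.4544, 0.3046, 0.0172]
eef_rot: [-0.484, 0.516, -0.516, 0.484]
wrist_force: [0.1, -0.8, 1.0]
gripper_width: 0.0255
time_s: 15.1
position: [0.4562, 0.3066, 0.1623]
eef_rot: [0.481, -0.515, 0.516, -0.486]
wrist_force: [0.8, 1.0, -0.8]
gripper_width: 0.026
t 15.1 p [0.4562 0.3066 0.1623] j [-0.17  0.44 -0.68  1.9   0.35  0.91 -1.08] F [ 0.8  1.  -0.8] w 0.026
axes x,y,z in world:
 [[-0.064 -0.998 -0.005]
 [ 0.007  0.004 -1.   ]
 [ 0.998 -0.064  0.006]]
offset [0.3177 0.0415 0.1202]
spin options [354.3, 174.3, -5.7, -185.7, -365.7]
```

View pics/wrist12.png

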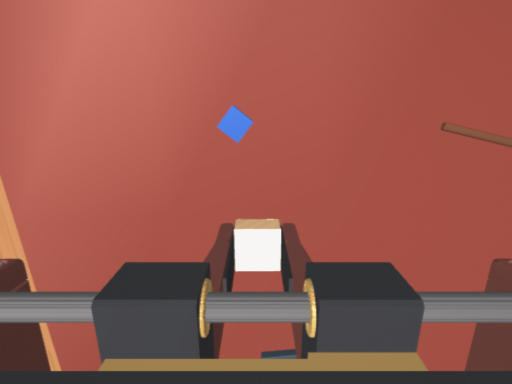

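View pics/side12.png

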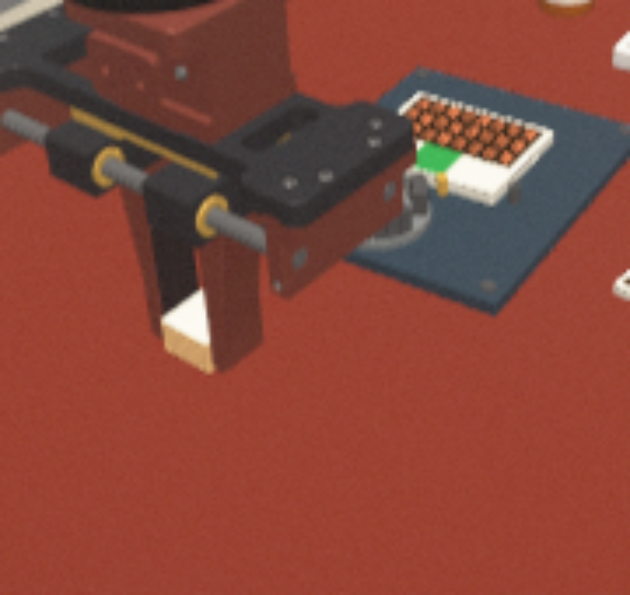

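View pics/top12.png

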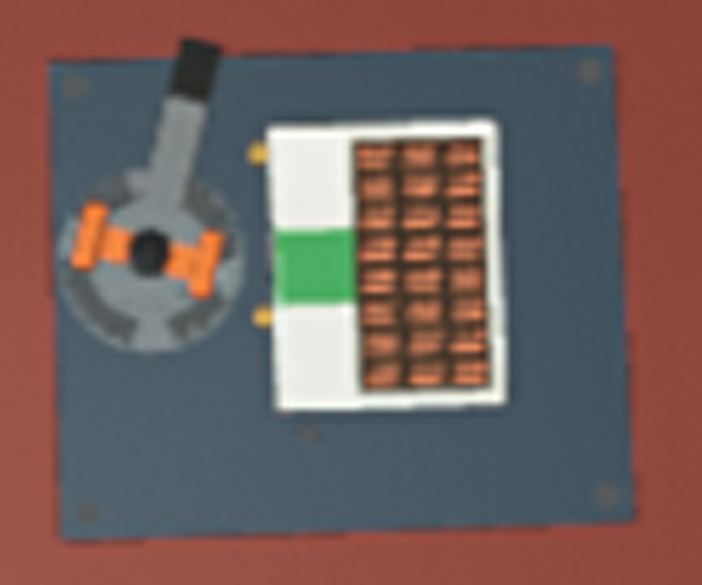

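The block is held level with a 26 mm opening, and the panel is flush against both pins. I measure the green square's centre from the top view.

Run:
```python
from h import *
from station import *
c=read_camera("top")
hsv=cv2.cvtColor(c["frame"],cv2.COLOR_RGB2HSV);H,S,V=[hsv[...,i].astype(int) for i in range(3)]
m=(H>50)&(H<85)&(S>90);m[:,330:]=0;m[245:]=0;m[:155]=0
M=cv2.moments(m.astype(np.uint8),True);px=(M["m10"]/M["m00"],M["m01"]/M["m00"]);w=ray(c,px,.022)[0];print(px,w,toF(w))
px=np.array([(267,128),(494,121),(507,402),(276,409)]);px=(px+.5)/6.5-.5+np.array([222,155])
q=np.array([toF(k)[:2] for k in ray(c,px,.022)])*1e3;print(q.round(1).tolist(),q.mean(0))
rel([w[0],w[1],.12],.0356)
```

```text
(270.408, 195.488) [ 0.55322732 -0.01898441  0.022     ] [-0.00488364  0.0130661   0.022     ]
[[49.8, 30.9], [49.9, -58.2], [-60.1, -58.7], [-60.0, 31.1]] [ -5.10403727 -13.72502479]
t 15.3 p [0.4538 0.3038 0.1563] j [-0.17  0.44 -0.68  1.91  0.35  0.91 -1.08] F [-1.  -0.3 -0. ] w 0.026
axes x,y,z in world:
 [[-0.064 -0.998  0.001]
 [-0.001 -0.001 -1.   ]
 [ 0.998 -0.064 -0.001]]
offset [0.3157 0.0366 0.12  ]
spin options [354.3, 174.3, -5.7, -185.7, -365.7]
```

```bash
python3 -m handwheel '[{"offset":[0.012,0,0.005],"spin":0,"gripper":0.018},{"offset":[0.036,0,0.014],"spin":0,"gripper":0.018},{"offset":[0.068,0,0.026],"spin":-1,"gripper":0.018},{"offset":[0.1,0,0.038],"spin":-2,"gripper":0.018},{"offset":[0.132,0,0.05],"spin":-3,"gripper":0.018},{"offset":[0.164,0,0.062],"spin":-4,"gripper":0.018},{"offset":[0.196,0,0.074],"spin":-5,"gripper":0.018},{"offset":[0.228,0,0.086],"spin":-5.7,"gripper":0.018},{"offset":[0.26,0,0.098],"spin":-5.7,"gripper":0.018},{"offset":[0.288,0,0.11],"spin":-5.7,"gripper":0.018},{"offset":[0.308,0.01,0.118],"spin":-5.7,"gripper":0.018},{"offset":[0.3155,0.02,0.12],"spin":-5.7,"gripper":0.018}]'
python3 -m handwheel '[{"offset":[0,0.01,0],"spin":0,"gripper":0.018},{"offset":[0,0.015,0],"spin":0,"gripper":0.018},{"offset":[0,0.015,0],"spin":0,"gripper":0.018},{"offset":[0,0.015,0],"spin":0,"gripper":0.018}]'
python3 - <<'E'
from h import *
from station import *
rel(W(-.0049,.0136,.040),.0356)
c=read_camera("wrist");cv2.imwrite("pics/wrist13.png",c["frame"][:,:,::-1])
E
```

```text
time_s: 16.3
position: [0.5542, -0.0235, 0.1358]
eef_rot: [0.508, -0.492, 0.493, -0.507]
wrist_force: [0.2, 0.4, -0.8]
gripper_width: 0.0259
time_s: 16.63
position: [0.5531, -0.0158, 0.1217]
eef_rot: [0.51, -0.491, 0.49, -0.509]
wrist_force: [-0.2, 0.7, 0.0]
gripper_width: 0.0259
t 16.63 p [ 0.5531 -0.0158  0.1217] j [ 0.39  0.49 -0.6   1.92  0.36  0.84 -0.36] F [-0.2  0.7  0. ] w 0.0259
axes x,y,z in world:
 [[ 0.039 -0.999 -0.001]
 [-0.001  0.001 -1.   ]
 [ 0.999  0.039 -0.001]]
offset [0.0027 0.0817 0.0001]
spin options [360.2, 180.2, 0.2, -179.8, -359.8]
```

View pics/wrist13.png

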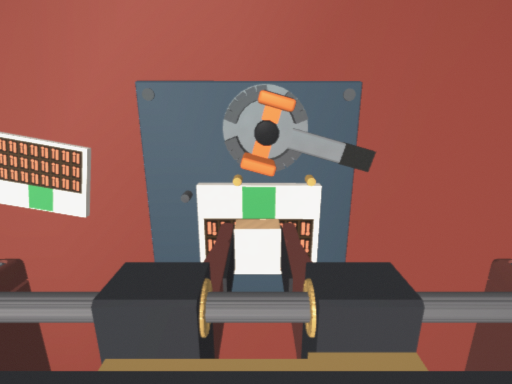

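The block column (258) lines up with the green square column (258). I descend to just above the panel.

```bash
python3 -m handwheel '[{"offset":[0,0.015,0],"spin":0,"gripper":0.018},{"offset":[0,0.03,0],"spin":0,"gripper":0.018},{"offset":[0,0.045,0],"spin":0,"gripper":0.018},{"offset":[0,0.058,0],"spin":0,"gripper":0.018},{"offset":[0,0.066,0],"spin":0,"gripper":0.018},{"offset":[0,0.07,0],"spin":0,"gripper":0.018},{"offset":[0,0.07,0],"spin":0,"gripper":0.018},{"offset":[0,0.07,0],"spin":0,"gripper":0.018},{"offset":[0,0.07,0],"spin":0,"gripper":0.018}]'
python3 - <<'E'
from h import *
from station import *
rel(W(-.0049,.0136,.0395),.0356)
c=read_camera("wrist");cv2.imwrite("pics/wrist14.png",c["frame"][:,:,::-1])
c=read_camera("side");cv2.imwrite("pics/side14.png",cv2.resize(c["frame"][140:240,200:335,::-1],None,fx=5,fy=5))
rel(W(-.0049,.0136,.0395),.0356)
E
```

```text
time_s: 17.43
position: [0.5545, -0.0179, 0.0529]
eef_rot: [-0.508, 0.491, -0.491, 0.509]
wrist_force: [0.5, 0.6, 0.5]
gripper_width: 0.0257
t 17.43 p [ 0.5545 -0.0179  0.0529] j [ 0.34  0.59 -0.54  1.95  0.45  0.72 -0.43] F [0.5 0.6 0.5] w 0.0257
axes x,y,z in world:
 [[ 0.035 -0.999  0.   ]
 [ 0.001  0.    -1.   ]
 [ 0.999  0.035  0.001]]
offset [ 0.0006  0.0134 -0.0013]
spin options [360.0, 180.0, -0.0, -180.0, -360.0]
t 17.53 p [ 0.5544 -0.018   0.0529] j [ 0.34  0.59 -0.54  1.96  0.45  0.72 -0.43] F [ 1.2  0.6 -0.6] w 0.0258
axes x,y,z in world:
 [[ 0.035 -0.999  0.   ]
 [ 0.001 -0.    -1.   ]
 [ 0.999  0.035  0.001]]
offset [ 0.0004  0.0133 -0.0012]
spin options [360.0, 180.0, -0.0, -180.0, -360.0]
```

View pics/wrist14.png

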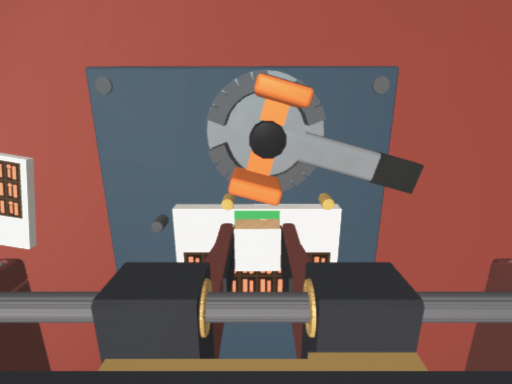

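View pics/side14.png

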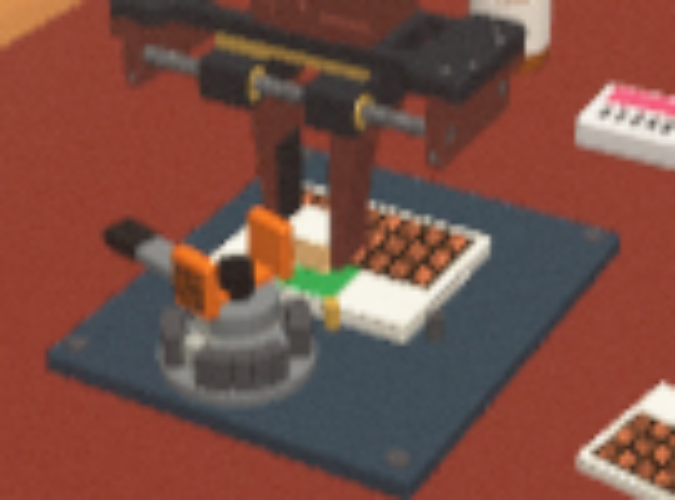

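```bash
python3 -m handwheel '[{"offset":[0,0.004,-0.0005],"spin":0,"gripper":0.018},{"offset":[0,0.008,-0.0005],"spin":0,"gripper":0.018},{"offset":[0,0.011,-0.0005],"spin":0,"gripper":0.018},{"offset":[0,0.013,-0.0005],"spin":0,"gripper":0.018},{"offset":[0,0.014,-0.0005],"spin":0,"gripper":0.018},{"offset":[0,0.014,-0.0005],"spin":0,"gripper":0.018},{"offset":[0,0.014,-0.0005],"spin":0,"gripper":0.018}]'
```

```text
time_s: 18.12
position: [0.5531, -0.0181, 0.0389]
eef_rot: [0.509, -0.491, 0.491, -0.508]
wrist_force: [-3.9, -0.5, 12.8]
gripper_width: 0.0257
```

Contact is made at 13 N. I ease up a little and release.

```bash
python3 -m handwheel '[{"offset":[0,-0.0015,0],"spin":0,"gripper":0.018},{"offset":[0,-0.0015,0],"spin":0,"gripper":0.018}]'
python3 -m handwheel '[{"offset":[0,0,0],"spin":0,"gripper":0.03},{"offset":[0,0,0],"spin":0,"gripper":0.036},{"offset":[0,0,0],"spin":0,"gripper":0.042},{"offset":[0,0,0],"spin":0,"gripper":0.044},{"offset":[0,-0.008,0],"spin":0,"gripper":0.044},{"offset":[0,-0.02,0],"spin":0,"gripper":0.044},{"offset":[0,-0.04,0],"spin":0,"gripper":0.044},{"offset":[0,-0.065,0],"spin":0,"gripper":0.06},{"offset":[0,-0.095,0],"spin":0,"gripper":0.08},{"offset":[0,-0.125,0],"spin":0,"gripper":0.086},{"offset":[0,-0.15,0],"spin":0,"gripper":0.086},{"offset":[0,-0.16,0],"spin":0,"gripper":0.086}]'
cat > chk.py <<'E'
from h import *
from station import *
import sys
rel(W(0,.078,.068),.0356+1.3)
c=read_camera("wrist");cv2.imwrite(f"pics/{sys.argv[1]}.png",c["frame"][:,:,::-1])
hsv=cv2.cvtColor(c["frame"],cv2.COLOR_RGB2HSV);H,S,V=[hsv[...,i].astype(int) for i in range(3)]
m=(H>55)&(H<80)&(S>120);m[250:]=0
g=np.vstack([k[:,0] for k in cont(m,10)]) if cont(m,10) else None
print("green bbox",cv2.boundingRect(g))
for n,p in dict(p1=(-.024,.034,.026),p2=(.04,.034,.026)).items(): print(n,proj(c,W(*p)).round(1))
E
python3 chk.py wrist15
```

```text
time_s: 18.28
position: [0.5535, -0.018, 0.0398]
eef_rot: [-0.509, 0.491, -0.491, 0.509]
wrist_force: [-0.0, 0.7, -0.7]
gripper_width: 0.0262
time_s: 19.28
position: [0.5552, -0.0175, 0.2045]
eef_rot: [-0.507, 0.489, -0.493, 0.51]
wrist_force: [0.3, 0.8, 0.6]
gripper_width: 0.0739
t 19.28 p [ 0.5552 -0.0175  0.2045] j [ 0.44  0.38 -0.65  1.85  0.27  0.99 -0.29] F [0.3 0.8 0.6] w 0.0739
axes x,y,z in world:
 [[ 0.036 -0.999  0.   ]
 [ 0.006 -0.    -1.   ]
 [ 0.999  0.036  0.006]]
offset [-0.0635  0.1365  0.0019]
spin options [285.5, 105.5, -74.5, -254.5, -434.5]
green bbox (77, 168, 17, 19)
p1 [[237.5 161.6]]
p2 [[294.1 161.6]]
```

View pics/wrist15.png

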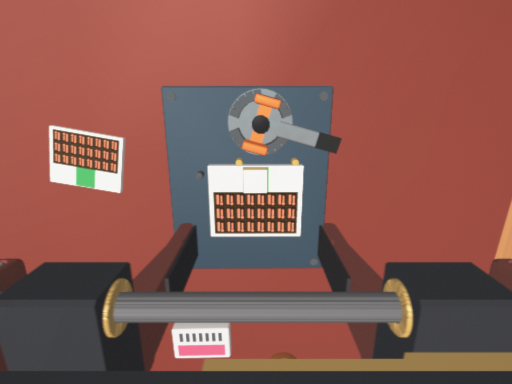

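The block sits on the green square at (255,181). Next I quantify the offset.

Run:
```python
from h import *
from station import *
c=read_camera("wrist");cv2.imwrite("pics/wrist16.png",cv2.resize(c["frame"][150:245,195:315,::-1],None,fx=6.3,fy=6.3,interpolation=cv2.INTER_CUBIC))
c=read_camera("top");cv2.imwrite("pics/top16.png",cv2.resize(c["frame"][155:245,222:330,::-1],None,fx=6.5,fy=6.5,interpolation=cv2.INTER_CUBIC))
```

```text
(no output)
```

View pics/wrist16.png

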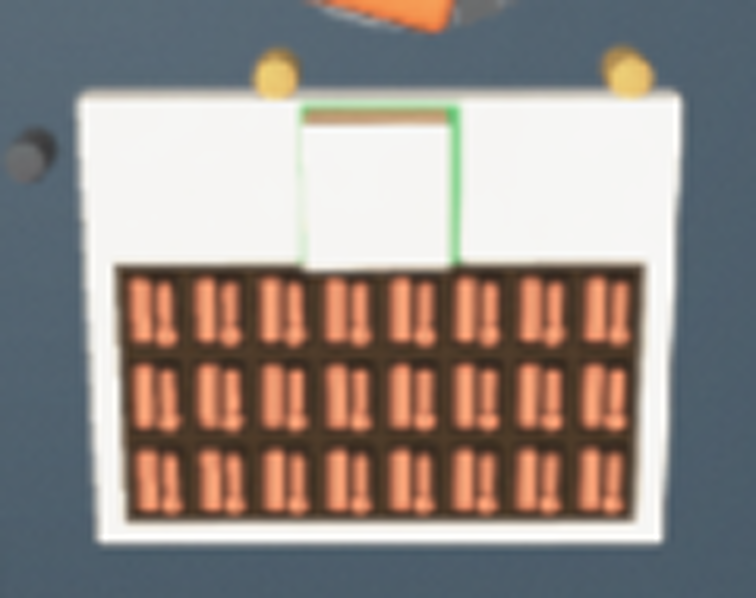

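The block lies within the green square, about 1 mm off centre. Now I return to the keeper at its open heading.

```bash
python3 -m handwheel '[{"offset":[-0.003,0,0],"spin":-3,"gripper":0.086},{"offset":[-0.009,0,0],"spin":-10,"gripper":0.086},{"offset":[-0.015,0,0],"spin":-17,"gripper":0.086},{"offset":[-0.021,0,0],"spin":-24,"gripper":0.086},{"offset":[-0.027,0,0],"spin":-31,"gripper":0.086},{"offset":[-0.033,0,0.001],"spin":-38,"gripper":0.086},{"offset":[-0.039,0,0.001],"spin":-45,"gripper":0.086},{"offset":[-0.045,0,0.001],"spin":-52,"gripper":0.086},{"offset":[-0.051,0,0.002],"spin":-59,"gripper":0.086},{"offset":[-0.057,0,0.002],"spin":-66,"gripper":0.086},{"offset":[-0.063,0,0.002],"spin":-72,"gripper":0.086},{"offset":[-0.064,0,0.002],"spin":-74.5,"gripper":0.086}]'
python3 -m handwheel '[{"offset":[0,0,0],"spin":0,"gripper":0.086},{"offset":[0,0,0],"spin":0,"gripper":0.086},{"offset":[0,0,0],"spin":0,"gripper":0.086}]'
cat > kp.py <<'E'
from h import *
from station import *
import sys
a=float(sys.argv[2]);rel(np.r_[W(0,.078,.066)],.0356+a)
c=read_camera("wrist");cv2.imwrite(f"pics/{sys.argv[1]}.png",c["frame"][:,:,::-1])
r=np.array([[np.cos(a),-np.sin(a)],[np.sin(a),np.cos(a)]])
for n,q in dict(taba=(.026,0,.078),tabb=(-.026,0,.078),end=(0,-.084,.048)).items():
    v=r@np.array(q[:2]);print(n,proj(c,W(v[0],v[1]+.078,q[2])).round(1))
hsv=cv2.cvtColor(c["frame"],cv2.COLOR_RGB2HSV);H,S,V=[hsv[...,i].astype(int) for i in range(3)]
m=(H<14)&(S>190)&(V>150);m[:150]=0;m[210:]=0;m[:,:210]=0;m[:,310:]=0
for k in cont(m,20): print("orange",cv2.boundingRect(k))
E
python3 kp.py wrist17 1.3
```

```text
time_s: 20.43
position: [0.5518, 0.047, 0.1976]
eef_rot: [-0.702, 0.082, -0.079, 0.703]
wrist_force: [0.3, 0.6, -0.3]
gripper_width: 0.0858
time_s: 20.68
position: [0.5526, 0.0456, 0.1986]
eef_rot: [0.702, -0.084, 0.083, -0.702]
wrist_force: [0.6, 0.1, -0.2]
gripper_width: 0.0859
t 20.68 p [0.5526 0.0456 0.1986] j [ 0.53  0.48 -0.94  1.84  0.44  1.05  0.75] F [ 0.6  0.1 -0.2] w 0.0859
axes x,y,z in world:
 [[ 0.972 -0.235 -0.002]
 [-0.002 -0.    -1.   ]
 [ 0.235  0.972 -0.   ]]
offset [0.0032 0.1326 0.0013]
spin options [359.9, 179.9, -0.1, -180.1, -360.1]
taba [[285.3 195.2]]
tabb [[231.1 195.2]]
end [[258.2 258.5]]
```

View pics/wrist17.png

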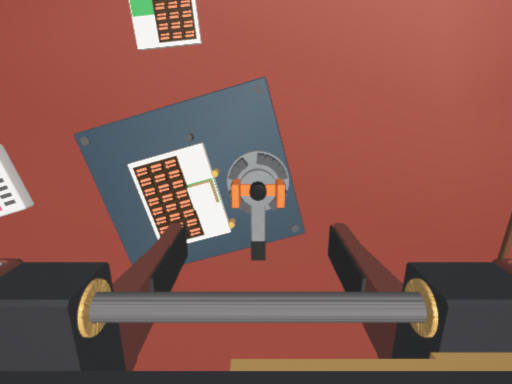

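The tabs span columns 231–285, matching prediction. I descend with small corrections and squeeze.

```bash
python3 -m handwheel '[{"offset":[0.003,0.02,0.001],"spin":0,"gripper":0.086},{"offset":[0.003,0.045,0.001],"spin":0,"gripper":0.086},{"offset":[0.003,0.07,0.001],"spin":0,"gripper":0.086},{"offset":[0.003,0.095,0.001],"spin":0,"gripper":0.086},{"offset":[0.003,0.115,0.001],"spin":0,"gripper":0.086},{"offset":[0.003,0.127,0.001],"spin":0,"gripper":0.075},{"offset":[0.003,0.132,0.001],"spin":0,"gripper":0.065},{"offset":[0.003,0.132,0.001],"spin":0,"gripper":0.06},{"offset":[0.003,0.132,0.001],"spin":0,"gripper":0.06},{"offset":[0.003,0.132,0.001],"spin":0,"gripper":0.06}]'
python3 -c "
from h import *
rel(W(0,.078,.066),1.3356)"
```

```text
time_s: 21.57
position: [0.5572, 0.0466, 0.0689]
eef_rot: [-0.702, 0.082, -0.084, 0.702]
wrist_force: [0.7, -0.2, 0.4]
gripper_width: 0.0606
t 21.57 p [0.5572 0.0466 0.0689] j [ 0.42  0.65 -0.81  1.93  0.63  0.84  0.61] F [ 0.7 -0.2  0.4] w 0.0606
axes x,y,z in world:
 [[ 0.972 -0.233  0.002]
 [ 0.002  0.    -1.   ]
 [ 0.233  0.972  0.001]]
offset [-0.0012  0.0029 -0.0008]
spin options [360.0, 180.0, -0.0, -180.0, -360.0]
```

```bash
python3 -m handwheel '[{"offset":[-0.001,0.002,-0.0005],"spin":0,"gripper":0.05},{"offset":[-0.001,0.002,-0.0005],"spin":0,"gripper":0.042},{"offset":[-0.001,0.002,-0.0005],"spin":0,"gripper":0.03},{"offset":[-0.001,0.002,-0.0005],"spin":0,"gripper":0.03},{"offset":[-0.001,0.002,-0.0005],"spin":0,"gripper":0.03},{"offset":[-0.001,0.002,-0.0005],"spin":0,"gripper":0.03},{"offset":[-0.001,0.002,-0.0005],"spin":0,"gripper":0.03}]'
python3 -m handwheel '[{"offset":[0,0,0],"spin":1,"gripper":0.03},{"offset":[0,0,0],"spin":4,"gripper":0.03},{"offset":[0,0,0],"spin":8,"gripper":0.03},{"offset":[0,0,0],"spin":12,"gripper":0.03},{"offset":[0,0,0],"spin":15,"gripper":0.03},{"offset":[0,0,0],"spin":15,"gripper":0.03}]'
python3 - <<'E'
from h import *
from station import *
rel(W(0,.078,.066),.0356)
c=read_camera("wrist");cv2.imwrite("pics/wrist18.png",c["frame"][:,:,::-1])
E
```

```text
time_s: 22.15
position: [0.5555, 0.0452, 0.0667]
eef_rot: [0.703, -0.083, 0.084, -0.702]
wrist_force: [-3.3, -3.7, 10.7]
gripper_width: 0.0371
time_s: 22.65
position: [0.5556, 0.0456, 0.0668]
eef_rot: [0.685, -0.175, 0.176, -0.685]
wrist_force: [-2.2, -1.9, 8.9]
gripper_width: 0.0375
t 22.65 p [0.5556 0.0456 0.0668] j [ 0.38  0.63 -0.75  1.93  0.58  0.81  0.38] F [-2.2 -1.9  8.9] w 0.0375
axes x,y,z in world:
 [[ 0.877 -0.48   0.002]
 [ 0.001 -0.001 -1.   ]
 [ 0.48   0.877 -0.001]]
offset [-0.0001  0.0008  0.0005]
spin options [419.3, 239.3, 59.3, -120.7, -300.7]
```

View pics/wrist18.png

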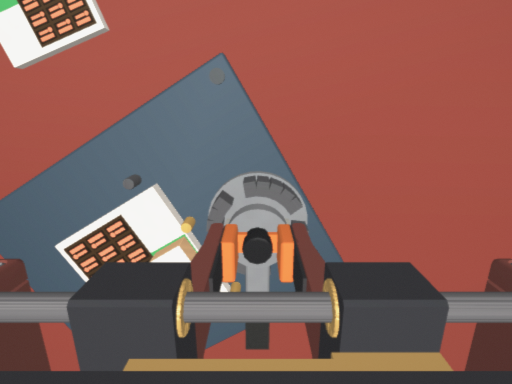

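The keeper follows the tool. I continue to shut over the block.

```bash
python3 -m handwheel '[{"offset":[0,0,0],"spin":2,"gripper":0.03},{"offset":[0,0,0],"spin":5,"gripper":0.03},{"offset":[0,0,0],"spin":8,"gripper":0.03},{"offset":[0,0,0],"spin":11,"gripper":0.03},{"offset":[0,0,0],"spin":14,"gripper":0.03},{"offset":[0,0,0],"spin":17,"gripper":0.03},{"offset":[0,0,0],"spin":20,"gripper":0.03},{"offset":[0,0,0],"spin":23,"gripper":0.03},{"offset":[0,0,0],"spin":26,"gripper":0.03},{"offset":[0,0,0],"spin":29,"gripper":0.03},{"offset":[0,0,0],"spin":32,"gripper":0.03},{"offset":[0,0,0],"spin":34,"gripper":0.03}]'
python3 -m handwheel '[{"offset":[0,0,0],"spin":3,"gripper":0.03},{"offset":[0,0,0],"spin":6,"gripper":0.03},{"offset":[0,0,0],"spin":9,"gripper":0.03},{"offset":[0,0,0],"spin":12,"gripper":0.03},{"offset":[0,0,0],"spin":15,"gripper":0.03},{"offset":[0,0,0],"spin":18,"gripper":0.03},{"offset":[0,0,0],"spin":21,"gripper":0.03},{"offset":[0,0,0],"spin":24,"gripper":0.03},{"offset":[0,0,0],"spin":26,"gripper":0.03},{"offset":[0,0,0],"spin":27,"gripper":0.03},{"offset":[0,0,0],"spin":27,"gripper":0.03},{"offset":[0,0,0],"spin":27,"gripper":0.03}]'
python3 - <<'E'
from h import *
from station import *
rel(W(0,.078,.066),.0356)
c=read_camera("wrist");cv2.imwrite("pics/wrist19.png",c["frame"][:,:,::-1])
c=read_camera("side");cv2.imwrite("pics/side19.png",cv2.resize(c["frame"][140:240,200:335,::-1],None,fx=5,fy=5))
E
```

```text
time_s: 23.7
position: [0.5563, 0.0463, 0.0668]
eef_rot: [-0.604, 0.367, -0.368, 0.605]
wrist_force: [-0.5, -1.0, 7.0]
gripper_width: 0.0365
time_s: 24.7
position: [0.5569, 0.0464, 0.0668]
eef_rot: [-0.502, 0.496, -0.498, 0.504]
wrist_force: [1.6, -0.4, 6.9]
gripper_width: 0.0372
t 24.7 p [0.5569 0.0464 0.0668] j [ 0.19  0.56 -0.5   1.94  0.39  0.73 -0.52] F [ 1.6 -0.4  6.9] w 0.0372
axes x,y,z in world:
 [[ 0.011 -1.    -0.   ]
 [ 0.004  0.    -1.   ]
 [ 1.     0.011  0.004]]
offset [ 0.0003  0.0008 -0.0011]
spin options [358.6, 178.6, -1.4, -181.4, -361.4]
```

View pics/wrist19.png

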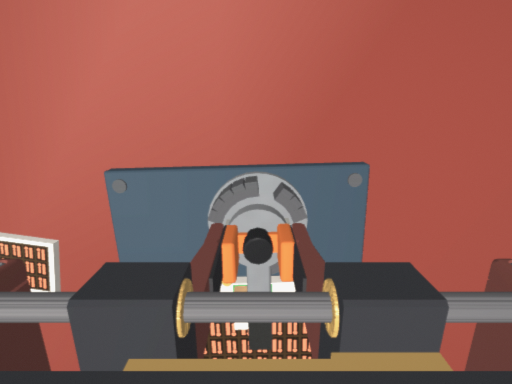

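View pics/side19.png

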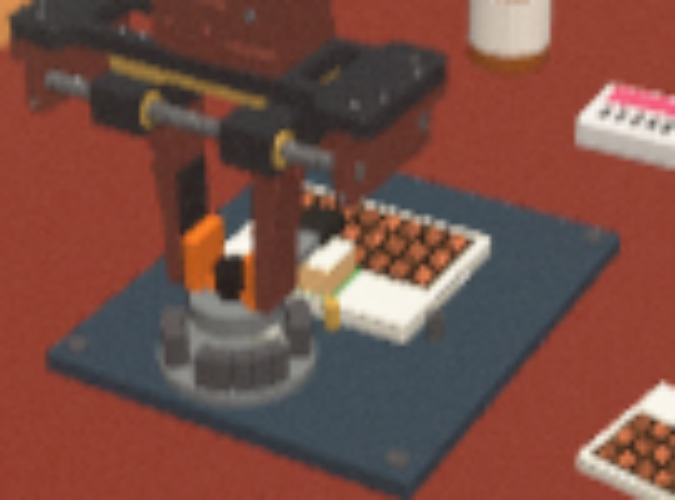

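The tool is 1.4° past the shut heading, so the keeper is against its stop and its arm is over the block. Releasing.

```bash
python3 -m handwheel '[{"offset":[0,0,0],"spin":0,"gripper":0.042},{"offset":[0,0,0],"spin":0,"gripper":0.048},{"offset":[0,0,0],"spin":0,"gripper":0.055},{"offset":[0,0,0],"spin":0,"gripper":0.065},{"offset":[0,0,0],"spin":0,"gripper":0.075},{"offset":[0,0,0],"spin":0,"gripper":0.075}]'
python3 -m handwheel '[{"offset":[0,-0.02,0],"spin":0,"gripper":0.075},{"offset":[0,-0.045,0],"spin":0,"gripper":0.075},{"offset":[0,-0.08,0],"spin":0,"gripper":0.075},{"offset":[0,-0.115,0],"spin":0,"gripper":0.075},{"offset":[0,-0.135,0],"spin":0,"gripper":0.075},{"offset":[0,-0.135,0],"spin":0,"gripper":0.075},{"offset":[0,-0.135,0],"spin":0,"gripper":0.075}]'
python3 kp.py wrist20 0
```

```text
time_s: 25.3
position: [0.554, 0.0456, 0.0649]
eef_rot: [0.503, -0.498, 0.497, -0.501]
wrist_force: [-0.5, 0.4, 0.4]
gripper_width: 0.0712
time_s: 25.88
position: [0.5551, 0.0458, 0.2011]
eef_rot: [-0.502, 0.498, -0.498, 0.502]
wrist_force: [-0.6, 0.3, -0.3]
gripper_width: 0.0754
t 25.88 p [0.5551 0.0458 0.2011] j [ 0.27  0.38 -0.58  1.85  0.25  0.98 -0.41] F [-0.6  0.3 -0.3] w 0.0754
axes x,y,z in world:
 [[ 0.008 -1.     0.   ]
 [ 0.001 -0.    -1.   ]
 [ 1.     0.008  0.001]]
offset [-0.0004  0.1351  0.0005]
spin options [358.4, 178.4, -1.6, -181.6, -361.6]
taba [[284.7 190.6]]
tabb [[230.9 192. ]]
end [[259.6 254.7]]
```

View pics/wrist20.png

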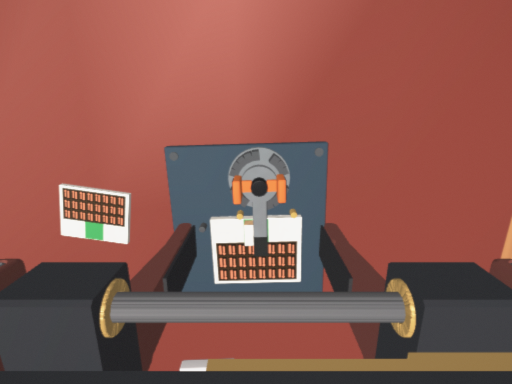

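Shut: the arm end is at (260,255) and the tabs span 232–286, both matching prediction. I move the arm aside for a clear final check.

```bash
python3 -m handwheel '[{"offset":[-0.02,0,-0.005],"spin":0,"gripper":0.075},{"offset":[-0.05,0,-0.015],"spin":0,"gripper":0.075},{"offset":[-0.085,0,-0.025],"spin":0,"gripper":0.075},{"offset":[-0.12,0,-0.035],"spin":0,"gripper":0.075},{"offset":[-0.155,0,-0.045],"spin":0,"gripper":0.075},{"offset":[-0.19,0,-0.055],"spin":0,"gripper":0.075},{"offset":[-0.22,0,-0.065],"spin":0,"gripper":0.075},{"offset":[-0.24,0,-0.07],"spin":0,"gripper":0.075},{"offset":[-0.25,0,-0.07],"spin":0,"gripper":0.075},{"offset":[-0.25,0,-0.07],"spin":0,"gripper":0.075},{"offset":[-0.25,0,-0.07],"spin":0,"gripper":0.075},{"offset":[-0.25,0,-0.07],"spin":0,"gripper":0.075}]'
python3 - <<'E'
from h import *
from station import *
rel(None)
c=read_camera("top");cv2.imwrite("pics/top21f.png",c["frame"][:,:,::-1]);cv2.imwrite("pics/top21.png",cv2.resize(c["frame"][155:245,222:330,::-1],None,fx=6.5,fy=6.5,interpolation=cv2.INTER_CUBIC))
s=read_camera("side");cv2.imwrite("pics/side21.png",cv2.resize(s["frame"][160:240,200:335,::-1],None,fx=5.8,fy=5.8,interpolation=cv2.INTER_CUBIC))
E
```

```text
time_s: 26.93
position: [0.4836, 0.293, 0.1996]
eef_rot: [0.502, -0.498, 0.499, -0.501]
wrist_force: [-0.1, 0.3, -0.3]
gripper_width: 0.0752
t 26.93 p [0.4836 0.293  0.1996] j [-0.14  0.41 -0.65  1.82  0.29  1.   -0.91] F [-0.1  0.3 -0.3] w 0.0752
axes x,y,z in world:
 [[ 0.006 -1.     0.002]
 [-0.001 -0.002 -1.   ]
 [ 1.     0.006 -0.001]]
```

View pics/top21.png

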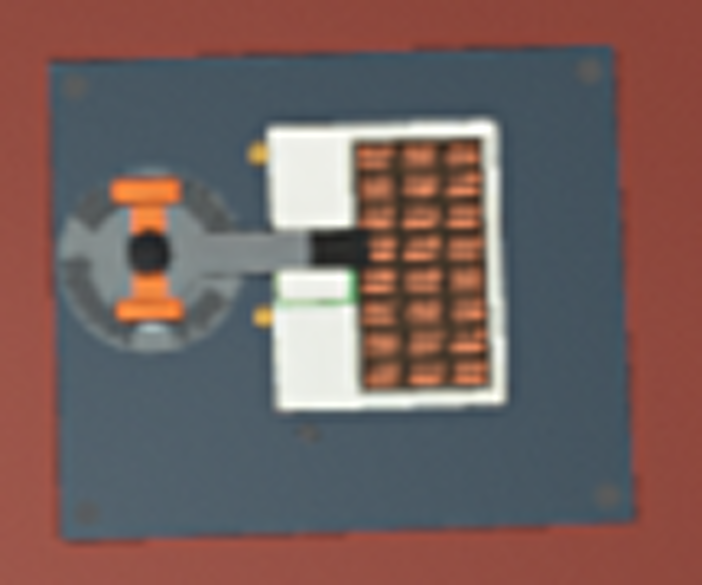

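View pics/side21.png

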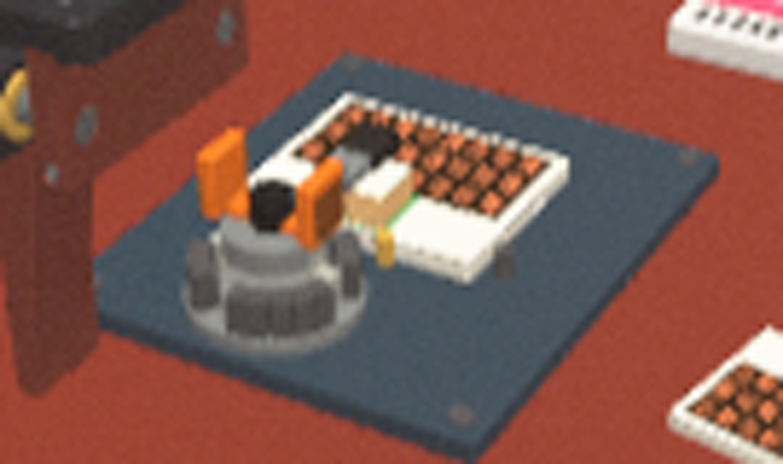

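View pics/top21f.png

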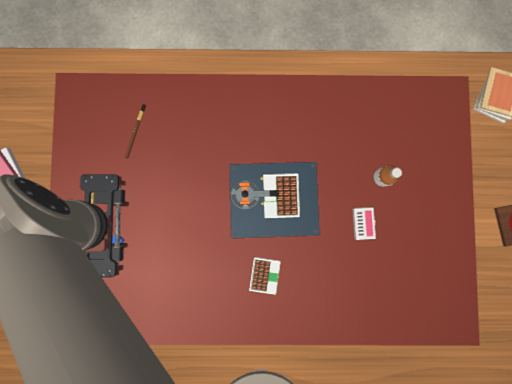

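The keeper and tabs show at the same pixels as at the start: tabs at (145,190) and (150,310), arm end at (340,248). The panel is flush at both pins, the block is flat under the arm, and the bystanders haven't moved. Handing in.

```bash
python3 -c "
from station import *
print(job_done())"
```

```text
the job is handed in; nothing more can be done
None
```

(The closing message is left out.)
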